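Load a specimen on the microscope stage and hold the sprung focus at the third click

ROBOT

A 6-joint arm with a two-finger parallel gripper is mounted at the origin on the work surface. World frame = base frame: x ahead of the robot, y to its left, z up, the work surface at z = 0. Lengths are in m, angles in rad, forces in N, time in s.
With the tool pointing down it reaches from about 0.35 to 0.975 m from the base axis. Payload 4.9 kg.
Tool frame: the origin (TCP) lies at the centre of the arm's flange, where the gripper is bolted on; the fingertips stand 173 mm ahead of it and the grasp point (between the pads) lies 155 mm ahead of it (ctrl.finger_overhang is the distance from the TCP to the fingertips, in m); z points along the fingers, y is the direction in which the jaws open and shut (so a half turn about z gives the same grasp; the last joint's range is limited). The gripper opens to 85 mm and grips with 20 to 120 N. Pads are 22 mm wide; open, the fingers measure 114 mm over their backs; the gripper's body (76 mm by 85 mm) begins 54 mm behind the grasp point. The pads swing forward as they close: fully open they stand 13 mm farther back than shut.
Start: joints at [-1.41, 0.053, 1.613, -0, 1.476, -0.119], TCP at [0.173, -0.601, 0.405] pointing down, gripper open.
Joint ranges: [-3.01, 3.01], [-1.01, 2.22], [0.06, 2.58], [-1.02, 4.17], [0.09, 2.62], [-3.14, 3.14]. Speed limits (rad/s): [2.57, 2.57, 3.14, 3.14, 3.14, 3.14].

INTERFACE

Orientations are given as a rotation vector (axis times angle).
In Python, from station import ctrl, eyes, spotter gives the robot as it stands.
- The arm moves only by the shell command python3 -m crank 'ROWS' [FORCE]. ROWS is JSON, a list of rows, each a list of 7 numbers: the turn, a rotation vector about the tool's x, y, z in rad, then the shift along the tool's x, y, z in mm, then the closure, from -1 (fully open) to 1 (shut). A call has 1 to 8 rows; each row shifts and turns the pose as measured when the row begins, along the tool's axes as they then stand; what a row does not reach is not made up. A row lasts 1/12 s, in which the tool goes at most 41.7 mm and 7.16 degrees, less where a joint would pass 70% of its speed; a pose out of reach is approached as far as the arm can. A call is refused whole if a number of a shift passes 41.7 or a number of a turn 0.125, either way. A call with a gripper value outside its range is refused whole. The fingers move at their own pace and stop on an object; FORCE is the grip in N (left out, the last holds). Time passes only in rows, so rows that do not move let the fingers close. It gives the time, the measured TCP pose, the force and the opening at its end, in the units of the state.
- ctrl.get_obs(): the state, without advancing time (a new reading comes with each control period).
- eyes.get_image(name): name is "side" or "top"; returns a dict with "image" (384x512x3 uint8, red, green, blue), "vertical_fov" (degrees; the focal length in pixels is half the picture's height over the tangent of half this angle, whatever the lens; pixels are square), "cx", "cy" (the principal point, pixels), "dist" ([k1, k2, p1, p2, k3] as OpenCV has them; the pictures are not rectified), "rvec" (rotation vector, rad) and "tvec" (3), from world to camera coordinates, as OpenCV has them. Camera axes: x right, y down, z forward; pixel columns grow to the right and rows downward; lengths in m; the calibration is good to about 2 mm. A picture is of the moment at which its call begins. There is no depth.
- ctrl.finish_job(): hands the job in, once; it reports no verdict.
Trained networks look in a picture, given as the dict that the camera call returned (one of the last four; its "shot" number tells which), for a name from the list of things; names that differ only in an ending like _2 or _b are one class to them, and where a whole thing is asked for, a point or a joint stands for the part that bears it (a point fixed in the world has none). Each returns a list of dicts, best first, with "confidence" (0 to 1); they miss things now and then, are a little off and sometimes report something else, mostly with a low value. They report only what shows in the picture. A call takes as long as a camera call. They do not tell look-alikes from the thing itself.
- spotter.look_for(query, picture): "centre" ([x, y, z] in m, in world coordinates, good to about 4 mm: the middle of the surface that is visible of it).
- spotter.outline_of(query, picture): "region" (384x512 bool, what is visible of it).
- spotter.mark_of(query, picture): "centre" ([x, y, z] in m, in world coordinates, good to about 4 mm: a listed point, or the origin of a listed thing).
The state is a dict: "t": time; "q": joint angles; "dq": joint speeds; "effort": joint torques, N m; "tool_pos": TCP position; "tool_rot": TCP orientation; "contact_force": force on the tool from outside, world axes, zero at the start; "wrist_torque": the same for the moment, N m; "opening": finger opening in m.
Only numpy, scipy, OpenCV 4.12 (cv2) and the standard library are available. Lean on these libraries where they do the work, as an engineer would, in place of code of your own. Each camera call takes 0.05 s, during which the arm holds its last target.

TASK

Lay the long resin specimen flat in the pocket of the microscope's slide-out stage and let go of it, then push the stage fully home under the lens. Then swing the focus lever clockwise (seen from above) from its rest stop, feel for the clicks, and stop at the third one without running on to a fourth; the lever is sprung and flies back when let go, so finish while still holding it there (pushing against it will do). Leave the other things on the table where they are.

Things in the scene. Friction and masses are not known exactly. Their poses are not given: they have to be found in the camera images.
- long_specimen: THE specimen to load: a clear resin block with a brown beetle and a white underside, the only oblong one: 62 mm long (its x axis), 32 mm wide (y), 22 mm high, 35 to 75 g. Origin at the centre of its underside, z up. It lies flat on the table beside two specimens to be left alone.
- square_specimen: a clear resin block with a beetle, 40 x 40 mm, 22 mm high; to be left alone. Origin at the centre of its underside.
- round_specimen: a clear resin dome with a beetle, 46 mm across, 23 mm high; to be left alone. Origin at the centre of its underside.
- microscope: a school camera microscope, fixed to the table. Origin on the table straight below the tube's axis; x points from the tube to the limb (the stage slides out along -x), y to its left. Green base: x -77 to 167 mm, y -68 to 68 mm, 45 mm high. White limb: x 90 to 165, y -36 to 36 mm (clamp knobs to y -51 and 51). Green arm and tube ring (radius 38 mm) 206 to 238 mm up; the tube's cap tops all, 246 mm.
- lens_tip (a point): lower tip of the lens on the tube's axis, 114 mm above the table at rest, sinking with the focus lever. The lens is 12 mm across at the tip, 30 mm from 16 mm higher up; its mount (42 mm across) begins 142 mm above the table, the wider tube 158 mm.
- tray (a joint): the slide-out stage: how far it stands out, in m: 0 fully home under the lens, 0.125 at its outer stop; it starts 0.10 to 0.12 out. Pushing it takes about 1.5 to 3 N, and it stays where it is left.
- tray_pocket (a point): centre of the floor of the black stage's pocket, 56 mm above the table; axes as the microscope's. The pocket is 76 mm long (along x) and 42 mm wide (along y), with a lip 5 mm high and 4 mm thick all round: the specimen lies in it lengthwise. It moves with the stage; at home it lies on the tube's axis.
- tray_tab (a point): middle of the outer (-x) face of the upright push tab at the stage's outer end, 66 mm above the table; the tab is 44 mm wide (y), 6 mm thick (x) and stands 50 to 82 mm above the table. Axes as the microscope's. With the stage home it lies 101 mm from the tube's axis.
- optic_axis (a point): point on the tube's axis at the height of the pocket floor, 56 mm above the table: the specimen's centre ends here. Axes as the microscope's.
- focus (a joint): focus lever angle in rad: 0 at its rest stop (as it starts), growing clockwise seen from above, far stop 1.3. Evenly spaced clicks 8 to 16 degrees apart. Swung slowly, the push at the knob starts at about 4 N, climbs to about 7 N, then falls quickly to about 1.5 N: that fall is the click (the first half a space from the stop); then it climbs again. A spring pulls it back to 0 from any click.
- focus_knob (a point): middle of the free part of the lever's upright rubber knob, 206 mm above the table: a round post 13 mm in diameter, free from 181 to 226 mm above the table, 80 mm from the tube's axis, about which it swings level. A flat metal lever 12 mm wide below it runs in to the black ribbed collar (radius 34 mm, 165 to 191 mm up). x axis: from the tube's axis out to the knob.
- beaker: a plastic beaker, 68 mm across, 82 mm high; bystander. Origin at the centre of its underside.
- dropper: a small lying dropper pipette with a red bulb, 145 mm long; bystander. Origin under its middle.
- goggles: safety spectacles with green frames, 140 mm wide, 40 mm high, lying; bystander. Origin under their middle.
- petri_dish: a covered petri dish 60 mm across, 15 mm high; bystander. Origin at the centre of its underside.
- slide_box: a flat green box of slides 120 x 165 mm, 29 mm high; bystander. Origin at the centre of its underside.
- tweezers: steel tweezers 120 mm long, lying; bystander. Origin under their middle.
Not all that is in view belongs to the job. Leave any green, purple or red look-alike of the long_specimen alone.

How it is judged:
By the outcome, as a careful person would: the job done as asked, in the order asked, and still so for the second after the job is handed in, while the arm keeps its last pose, push and grip.
It also fails if it takes over 72 s, if anything falls off the work surface, if the arm or the gripper's body presses on something with over 40 N, if the wrist force passes 120 N, or if a joint passes its speed limit or range.

## Working session

There is one attempt and no reset: what is moved stays moved. The work goes in short steps, Python scripts to look and compute and a shell command to move; the robot and the scene stay as the last step left them, time stands still between calls to the robot, and variables do not carry over. Pictures are saved under pics/ and viewed, and the job is handed in when it is done.

```bash
ls; mkdir -p pics; python3 - <<'E'
from station import ctrl, eyes, spotter
import cv2
for n in ("side","top"):
    p=eyes.get_image(n); cv2.imwrite(f"pics/{n}0.png",p["image"][:,:,::-1])
    print(n,p["vertical_fov"],p["tvec"],p["rvec"],p["dist"])
    for q in ["long_specimen","square_specimen","round_specimen","microscope","lens_tip","tray_pocket","tray_tab","focus_knob","optic_axis"]:
        r=spotter.mark_of(q,p)
        print(q,[( [round(float(v),3) for v in d["centre"]],round(d["confidence"],2)) for d in r[:4]])
print(ctrl.get_obs())
E
```

```text
pics
side 54.71027130901125 [-0.54068417  0.15468244  0.99785887] [ 2.30561071 -0.48654331  0.19204884] [0.01581626 0.         0.         0.         0.        ]
long_specimen [([0.461, -0.377, 0.002], 0.95), ([0.51, -0.473, 0.002], 0.95), ([0.261, -0.336, 0.001], 0.91), ([0.397, -0.473, 0.001], 0.73)]
square_specimen [([0.447, -0.249, -0.005], 0.58)]
round_specimen [([0.554, -0.271, 0.001], 0.8)]
microscope [([0.589, 0.112, -0.0], 0.81), ([0.75, -0.131, 0.003], 0.35)]
lens_tip [([0.592, 0.112, 0.115], 0.53)]
tray_pocket [([0.575, 0.003, 0.057], 0.56)]
tray_tab [([0.72, -0.363, 0.0], 0.72)]
focus_knob [([0.665, 0.111, 0.205], 0.64)]
optic_axis [([0.588, 0.117, 0.055], 0.88)]
top 47.93863020362303 [-0.15865425  0.53235551  1.20789572] [ 2.13138393 -2.11079598  0.17909423] [-0.03121283  0.          0.          0.          0.        ]
long_specimen [([0.509, -0.472, -0.002], 0.84), ([0.458, -0.377, -0.0], 0.78), ([0.261, -0.332, 0.001], 0.54), ([0.397, -0.477, 0.002], 0.51)]
square_specimen [([0.388, 0.104, 0.001], 0.72), ([0.45, -0.251, -0.002], 0.46)]
round_specimen [([0.551, -0.269, 0
[... 375 characters left out ...]
0.002], 0.55), ([0.749, -0.13, 0.001], 0.16)]
{'t': 1.0, 'q': array([-1.41002983e+00,  5.26959668e-02,  1.61288421e+00, -8.32595438e-06,
        1.47599526e+00, -1.18985581e-01]), 'dq': array([-0.00107526,  0.00036976, -0.00063213, -0.0013201 , -0.00090179,
        0.00081789]), 'effort': array([ 1.78449605e-03, -3.93694282e+01, -3.70472789e+01,  3.75137915e-05,
        4.85937289e-04,  5.43805044e-06]), 'tool_pos': array([ 0.17257935, -0.60068645,  0.40471552]), 'tool_rot': array([ 3.11089223e+00,  4.38000791e-01, -1.24518389e-05]), 'contact_force': array([ 0.05218655,  0.33833005, -0.11652949]), 'wrist_torque': array([-0.04493982, -0.02931789, -0.03024623]), 'opening': 0.08537280417122219}
```

View pics/side0.png

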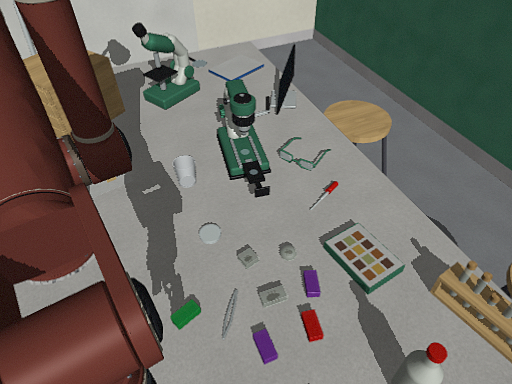

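View pics/top0.png

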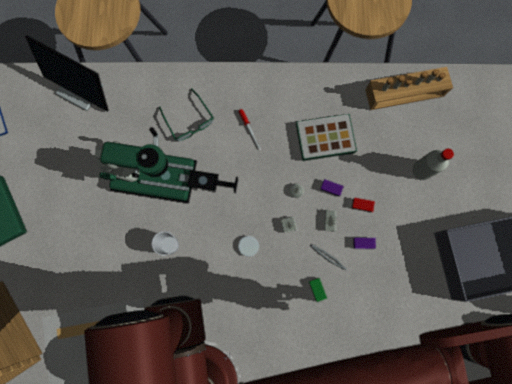

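```bash
cat > h.py <<'E'
import numpy as np, cv2
from station import ctrl, eyes, spotter
def K(p):
    h,w=p["image"].shape[:2]; f=h/2/np.tan(np.radians(p["vertical_fov"])/2)
    return np.array([[f,0,p["cx"]],[0,f,p["cy"]],[0,0,1.]])
def proj(p,X):
    return cv2.projectPoints(np.array(X,float).reshape(-1,3),np.array(p["rvec"]),np.array(p["tvec"]),K(p),np.array(p["dist"]))[0][:,0]
def back(p,uv,z):
    n=cv2.undistortPoints(np.array(uv,float).reshape(-1,1,2),K(p),np.array(p["dist"]))[:,0]
    R=cv2.Rodrigues(np.array(p["rvec"]))[0]; c=-R.T@np.array(p["tvec"])
    d=np.c_[n,np.ones(len(n))]@R
    return c+d*((z-c[2])/d[:,2])[:,None]
def crop(p,u,v,r,name,s=8):
    im=p["image"][max(0,v-r):v+r,max(0,u-r):u+r,::-1]
    cv2.imwrite(name,cv2.resize(im,None,fx=s,fy=s,interpolation=cv2.INTER_CUBIC))
E
python3 - <<'E'
from h import *
t=eyes.get_image("top"); s=eyes.get_image("side")
crop(t,330,220,30,"pics/c_t.png"); crop(s,272,293,30,"pics/c_s.png")
crop(t,170,165,65,"pics/m_t.png",6); crop(s,245,130,65,"pics/m_s.png",6)
for p,(u,v) in ((t,(330,220)),(s,(272,293))):
    print(back(p,[[u,v]],0.011))
    for d in spotter.outline_of("long_specimen",p):
        r=d["region"]; ys,xs=np.nonzero(r); print(d["confidence"],xs.mean(),ys.mean(),len(xs))
        if abs(xs.mean()-u)<12 and abs(ys.mean()-v)<12:
            W=back(p,np.c_[xs,ys],0.011)[:,:2].astype(np.float32); print(cv2.minAreaRect(W*1000))
E
```

```text
[[ 0.46193565 -0.37528796  0.011     ]]
0.6 317.30877192982456 289.87719298245617 285
0.59 193.12093023255815 127.70697674418605 215
0.53 329.9906103286385 221.3755868544601 213
((459.04571533203125, -375.26214599609375), (29.59527015686035, 59.96183395385742), 88.9846420288086)
0.53 331.5045045045045 187.7117117117117 222
0.47 363.7387755102041 243.15102040816328 245
[[ 0.46427302 -0.3653937   0.011     ]]
0.74 185.21 313.884 500
0.72 312.39853747714807 324.87202925045705 547
0.68 311.31951219512194 283.23658536585367 410
0.67 273.33545647558384 296.276008492569 471
((463.5812683105469, -373.97406005859375), (45.20078659057617, 67.25054168701172), 86.43445587158203)
0.62 264.3525179856115 345.8651079136691 556
```

```bash
python3 -c "
import cv2,numpy as np
a=[cv2.resize(cv2.imread('pics/'+n),(390,390)) for n in ('c_t.png','c_s.png')]
cv2.imwrite('pics/cc.png',np.hstack(a))"
```

```text
(no output)
```

View pics/cc.png

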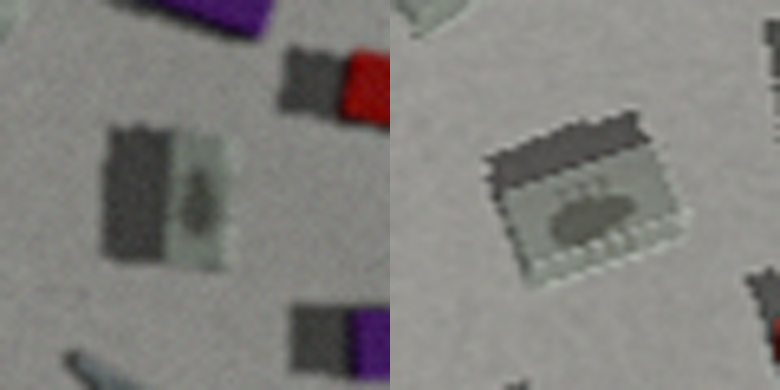

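View pics/m_t.png

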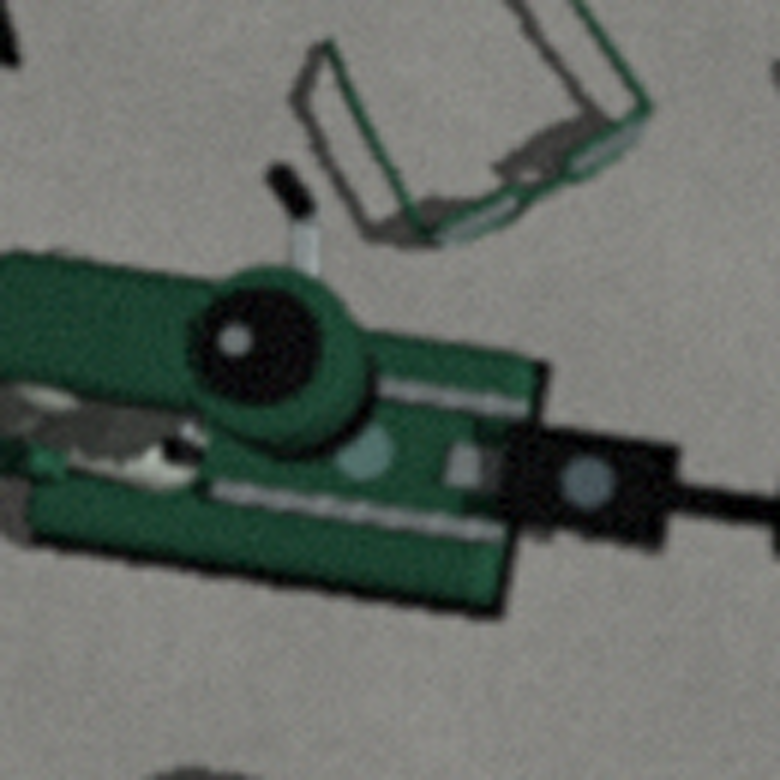

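View pics/m_s.png

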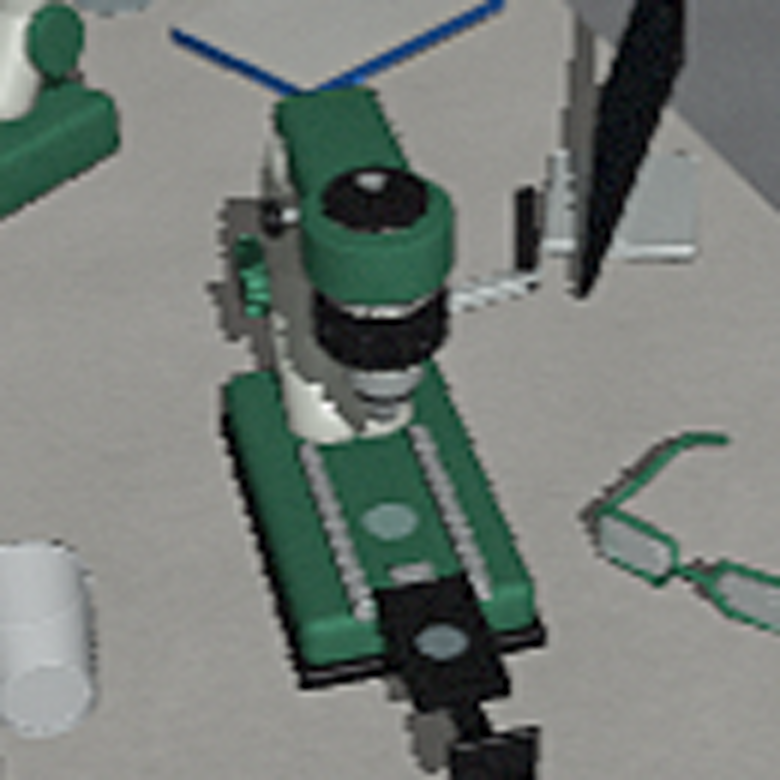

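```bash
cat > ov.py <<'E'
from h import *
import sys
bx,by,byaw,mx,my,myaw,d=map(float,sys.argv[1:8])
def R(a): a=np.radians(a); return np.array([[np.cos(a),-np.sin(a)],[np.sin(a),np.cos(a)]])
def rect(x0,x1,y0,y1,z,o,a):
    P=np.array([[x0,y0],[x1,y0],[x1,y1],[x0,y1]])/1000@R(a).T+o
    return np.c_[P,np.full(4,z/1000)]
L=[]
for z in (0,22): L.append(((0,0,255),rect(-31,31,-16,16,z,[bx,by],byaw)))
m=[mx,my]
L.append(((255,255,0),rect(-77,167,-68,68,45,m,myaw)))
L.append(((0,255,255),rect(-38-d,38-d,-21,21,56,m,myaw)))
L.append(((0,0,255),rect(-101-d,-95-d,-22,22,82,m,myaw)))
th=np.linspace(0,6.283,24)
L.append(((255,0,255),np.c_[np.array(m)+.038*np.c_[np.cos(th),np.sin(th)],np.full(24,.238)]))
out=[]
for n,c1,c2 in (("top",(330,220),(170,165)),("side",(272,293),(245,140))):
    p=eyes.get_image(n); S=6
    big=cv2.resize(p["image"][:,:,::-1],None,fx=S,fy=S,interpolation=cv2.INTER_CUBIC)
    for c,P in L:
        q=((proj(p,P)+.5)*S).astype(np.int32); cv2.polylines(big,[q],True,c,1)
    for (u,v),r in ((c1,32),(c2,64)):
        k=big[(v-r)*S:(v+r)*S,(u-r)*S:(u+r)*S]; out.append(cv2.resize(k,(384,384) if r<40 else (768,768)))
cv2.imwrite("pics/ov_b_%s.png"%sys.argv[8],np.hstack(out[0::2]))
cv2.imwrite("pics/ov_mt_%s.png"%sys.argv[8],cv2.resize(out[1],(600,600)));cv2.imwrite("pics/ov_ms_%s.png"%sys.argv[8],cv2.resize(out[3],(600,600)))
E
python3 ov.py 0.460 -0.377 -1 0.589 0.111 83.2 110 a
```

```text
(no output)
```

View pics/ov_b_a.png

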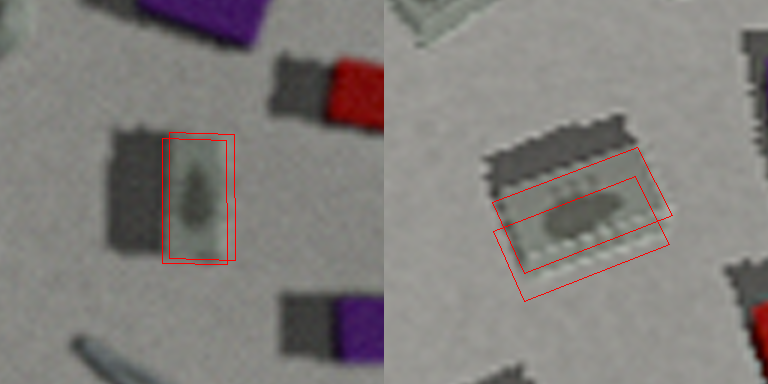

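View pics/ov_mt_a.png

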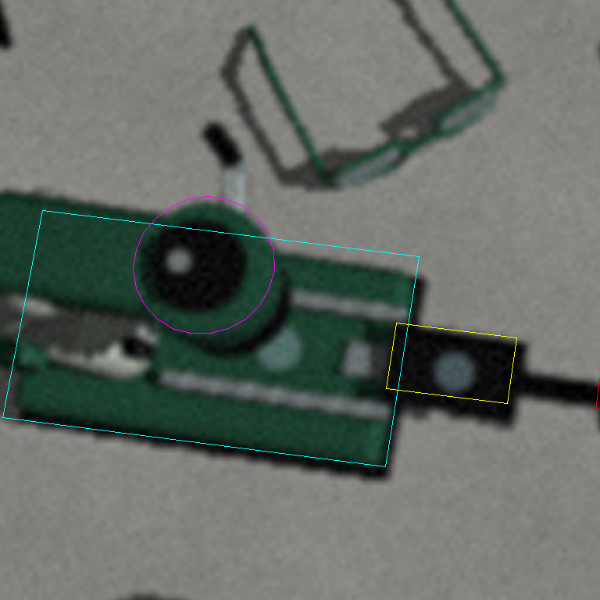

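View pics/ov_ms_a.png

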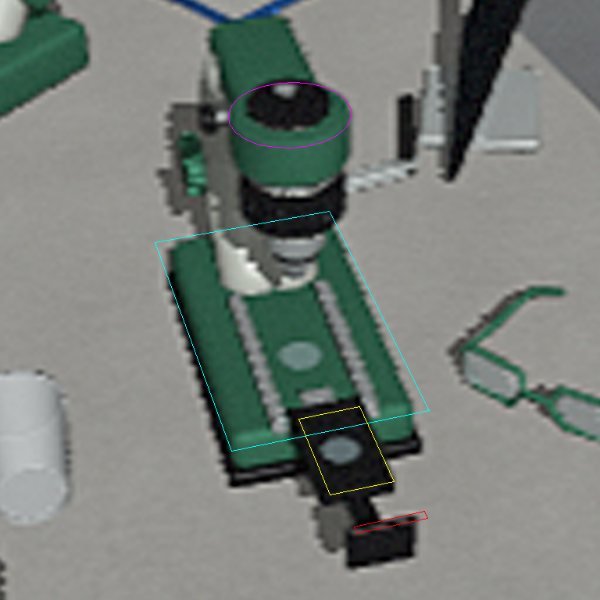

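```bash
python3 - <<'E'
from h import *
t=eyes.get_image("top"); s=eyes.get_image("side")
def tri(a,b):
    Ps=[];pts=[]
    for p,u in((t,a),(s,b)):
        R=cv2.Rodrigues(np.array(p["rvec"]))[0];Ps.append(np.c_[R,np.array(p["tvec"])])
        pts.append(cv2.undistortPoints(np.array([[u]],float),K(p),np.array(p["dist"])).reshape(2,1))
    X=cv2.triangulatePoints(Ps[0],Ps[1],*pts);return (X[:3]/X[3]).ravel()
T=lambda x,y:[106+x/4.6875-.5,101+y/4.6875-.5]; S=lambda x,y:[181+x/4.6875-.5,76+y/4.6875-.5]
for n,a,b,z in (("pocket",T(453,371),S(340,450),.056),("basedisc",T(279,349),S(300,355),.045),("captop",T(178,261),S(287,89),.246),("knobtop",T(212,131),S(405,98),.226)):
    print(n,tri(a,b).round(4),back(t,[a],z)[0].round(4),back(s,[b],z)[0].round(4))
crop(t,225,185,25,"pics/tt.png",12); crop(s,262,190,25,"pics/ts.png",12)
for q in ("tray_pocket","tray_tab","focus_knob","lens_tip","microscope"):
  for p in (t,s):
    for f in (spotter.mark_of,spotter.look_for):
      print(q,f.__name__,[(np.round(d["centre"],3).tolist(),round(d["confidence"],2)) for d in f(q,p)[:3]])
E
```

```text
pocket [5.71e-01 4.00e-04 5.86e-02] [0.5711 0.0008 0.056 ] [0.5726 0.0031 0.056 ]
basedisc [0.587  0.1112 0.0496] [0.5867 0.1125 0.045 ] [0.5904 0.1166 0.045 ]
captop [0.5899 0.1218 0.249 ] [0.5889 0.1229 0.246 ] [0.5936 0.1267 0.246 ]
knobtop [0.6674 0.1134 0.2288] [0.6681 0.1142 0.226 ] [0.6696 0.1176 0.226 ]
tray_pocket call [([0.574, -0.001, 0.054], 0.9)]
tray_pocket call [([0.572, -0.008, 0.054], 0.58), ([0.644, 0.105, 0.184], 0.43)]
tray_pocket call [([0.574, 0.002, 0.055], 0.57)]
tray_pocket call [([0.566, -0.019, 0.054], 0.9)]
tray_tab call [([0.557, -0.098, 0.067], 0.93), ([0.445, -0.252, 0.001], 0.44)]
tray_tab call [([0.57, -0.006, 0.055], 0.81)]
tray_tab call [([0.558, -0.102, 0.063], 0.79)]
tray_tab call [([0.566, -0.019, 0.052], 0.55)]
focus_knob call [([0.448, -0.254, 0.001], 0.71), ([0.671, 0.114, 0.208], 0.69)]
focus_knob call [([0.651, 0.11, 0.184], 0.45)]
focus_knob call [([0.668, 0.114, 0.207], 0.54), ([0.575, 0.002, 0.053], 0.42)]
focus_knob call [([0.597, 0.098, 0.183], 0.66), ([0.382, 0.079, 0.056], 0.6)]
lens_tip call []
lens_tip call [([0.565, -0.008, 0.056], 0.39)]
lens_tip call [([0.592, 0.113, 0.109], 0.59)]
lens_tip call [([0.576, 0.112, 0.054], 0.53)]
microscope call [([0.589, 0.112, -0.0], 0.61), ([0.59, 0.111, 0.054], 0.18)]
microscope call [([0.573, 0.132, 0.054], 0.59)]
microscope call [([0.589, 0.112, -0.003], 0.62)]
microscope call [([0.573, 0.114, 0.057], 0.62)]
```

View pics/tt.png

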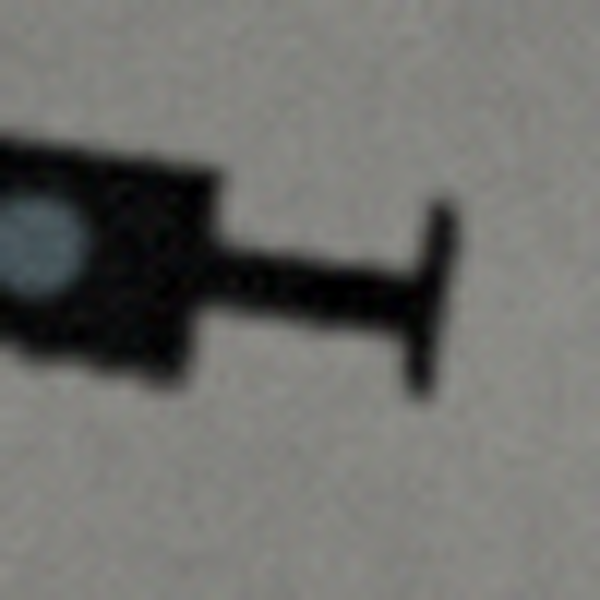

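```bash
cat > plan.py <<'E'
# plan.py x y z yaw n : rows (turn z, shift xyz mm) to go to TCP target in n rows
import sys, numpy as np
from scipy.spatial.transform import Rotation as Ro
from station import ctrl
o=ctrl.get_obs(); x,y,z,yaw=map(float,sys.argv[1:5]); n=int(sys.argv[5])
R=Ro.from_rotvec(o["tool_rot"]); p=np.array(o["tool_pos"])
G=Ro.from_euler("z",yaw,degrees=True)*Ro.from_rotvec([np.pi,0,0])
d=(R.inv()*G).as_rotvec()
print("t",round(o["t"],2),"pos",p.round(4),"yaw",np.degrees(np.arctan2(*R.as_matrix()[[1,0],0])).round(2),"F",o["contact_force"].round(1),"open",round(o["opening"],4),"turn",d.round(3))
step=(np.array([x,y,z])-p)/n*1000
for i in range(n):
    print((d/n).round(3).tolist(), R.inv().apply(step).round(1).tolist()); R=R*Ro.from_rotvec(d/n)
E
python3 plan.py 0.460 -0.377 0.26 -1 10
```

```text
t 2.4 pos [ 0.1726 -0.6007  0.4047] yaw 16.03 F [-0.5 -0.4  0.1] open 0.0855 turn [-0.    -0.     0.297]
[-0.0, -0.0, 0.03] [33.8, -13.6, 14.5]
[-0.0, -0.0, 0.03] [33.4, -14.6, 14.5]
[-0.0, -0.0, 0.03] [32.9, -15.5, 14.5]
[-0.0, -0.0, 0.03] [32.5, -16.5, 14.5]
[-0.0, -0.0, 0.03] [32.0, -17.5, 14.5]
[-0.0, -0.0, 0.03] [31.4, -18.4, 14.5]
[-0.0, -0.0, 0.03] [30.9, -19.3, 14.5]
[-0.0, -0.0, 0.03] [30.3, -20.2, 14.5]
[-0.0, -0.0, 0.03] [29.7, -21.1, 14.5]
[-0.0, -0.0, 0.03] [29.0, -22.0, 14.5]
```

Candidates for the long specimen (top picture): the clear oblong block at (330,220), two purple blocks at (332,187) and (365,243), red at (363,205), green at (318,289), the square one at (288,225) and the round one at (295,190). I choose (330,220). The close crop shows it clear, with a beetle, about 62x32 mm, long axis along world x.

```bash
python3 -m crank '[[0,0,0.03,34,-14,14.5,-1],[0,0,0.03,33,-15,14.5,-1],[0,0,0.03,33,-15,14.5,-1],[0,0,0.03,32,-16,14.5,-1],[0,0,0.03,32,-17,14.5,-1],[0,0,0.03,31,-18,14.5,-1],[0,0,0.03,31,-19,14.5,-1],[0,0,0.03,30,-20,14.5,-1]]'; python3 plan.py 0.460 -0.377 0.26 -1 3
```

```text
t: 3.07
tool_pos: [0.4068, -0.4255, 0.2898]
tool_rot: [3.126, 0.023, 0.004]
contact_force: [0.5, 0.2, 0.4]
opening: 0.0853
t 3.07 pos [ 0.4068 -0.4255  0.2898] yaw 0.83 F [0.5 0.2 0.4] open 0.0853 turn [ 0.016 -0.003  0.032]
[0.005, -0.001, 0.011] [17.9, -16.1, 9.7]
[0.005, -0.001, 0.011] [17.8, -16.2, 9.8]
[0.005, -0.001, 0.011] [17.6, -16.3, 9.9]
```

```bash
python3 -m crank '[[0.005,0,0.011,18,-16,10,-1],[0.005,0,0.011,18,-16,10,-1],[0.005,0,0.011,18,-16,10,-1],[0,0,0,0,0,0,-1]]'; python3 plan.py 0.460 -0.377 0.26 -1 1; python3 - <<'E'
from h import *
o=ctrl.get_obs()
from scipy.spatial.transform import Rotation as Ro
R=Ro.from_rotvec(o["tool_rot"]);p0=o["tool_pos"]
for n,(u,v) in(("top",(330,220)),("side",(272,285))):
    p=eyes.get_image(n); im=p["image"][:,:,::-1].copy(); S=6
    big=cv2.resize(im,None,fx=S,fy=S,interpolation=cv2.INTER_CUBIC)
    for y in (-.0425,.0425):
        for x in (-.011,.011):
            q=((proj(p,p0+R.apply([x,y,.160]))[0]+.5)*S).astype(int); cv2.circle(big,tuple(int(a) for a in q),4,(0,0,255),1)
    cv2.imwrite(f"pics/g_{n}.png",big[(v-48)*S:(v+48)*S,(u-48)*S:(u+48)*S])
E
```

```text
t: 3.4
tool_pos: [0.4667, -0.3693, 0.2542]
tool_rot: [-3.136, 0.022, -0.001]
contact_force: [-0.8, 0.3, -0.4]
opening: 0.0857
t 3.4 pos [ 0.4667 -0.3693  0.2542] yaw -0.8 F [-0.8  0.3 -0.4] open 0.0857 turn [-0.005 -0.001  0.003]
[-0.005, -0.001, 0.003] [-6.6, 7.7, -5.8]
```

View pics/g_top.png

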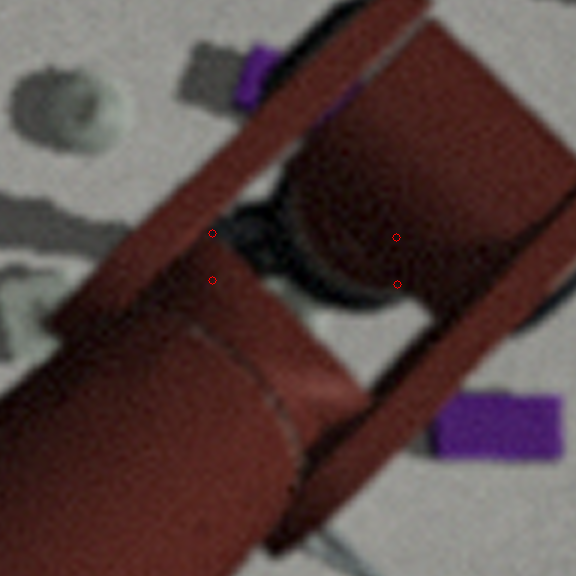

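View pics/g_side.png

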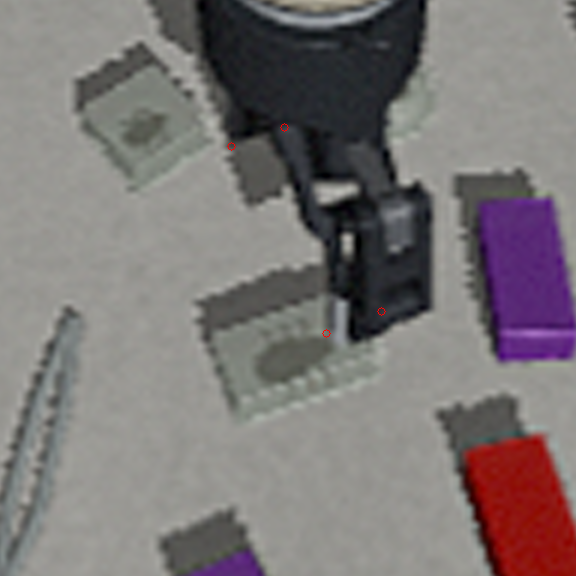

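```bash
python3 -m crank '[[-0.005,0,0.003,-6.5,7.5,15,-1],[0,0,0,0,0,20,-1],[0,0,0,0,0,20,-1],[0,0,0,0,0,10,-1],[0,0,0,0,0,0,-1],[0,0,0,0,0,0,-1]]'; python3 plan.py 0.460 -0.377 0.181 -1 1
```

```text
t: 4.0
tool_pos: [0.4573, -0.3864, 0.196]
tool_rot: [3.127, -0.036, 0.013]
contact_force: [0.6, -0.5, 0.3]
opening: 0.0853
t 4.0 pos [ 0.4573 -0.3864  0.196 ] yaw -1.31 F [ 0.6 -0.5  0.3] open 0.0853 turn [ 0.014 -0.008 -0.006]
[0.014, -0.008, -0.006] [2.4, -9.7, 14.9]
```

```bash
python3 -m crank '[[0.014,-0.008,-0.006,2.5,-9.5,8,-1],[0,0,0,0,0,6,-1],[0,0,0,0,0,0,-1],[0,0,0,0,0,0,-1]]'; python3 plan.py 0.460 -0.377 0.181 -1 1;  python3 - <<'E'
from h import *
p=eyes.get_image("side"); crop(p,272,280,45,"pics/d1.png",8)
E
```

```text
t: 4.33
tool_pos: [0.4608, -0.3779, 0.1845]
tool_rot: [3.139, -0.028, 0.006]
contact_force: [0.5, -0.1, 0.9]
opening: 0.0853
t 4.33 pos [ 0.4608 -0.3779  0.1845] yaw -1.01 F [ 0.5 -0.1  0.9] open 0.0853 turn [ 0.003 -0.004 -0.   ]
[0.003, -0.004, -0.0] [-0.8, -0.9, 3.5]
```

View pics/d1.png

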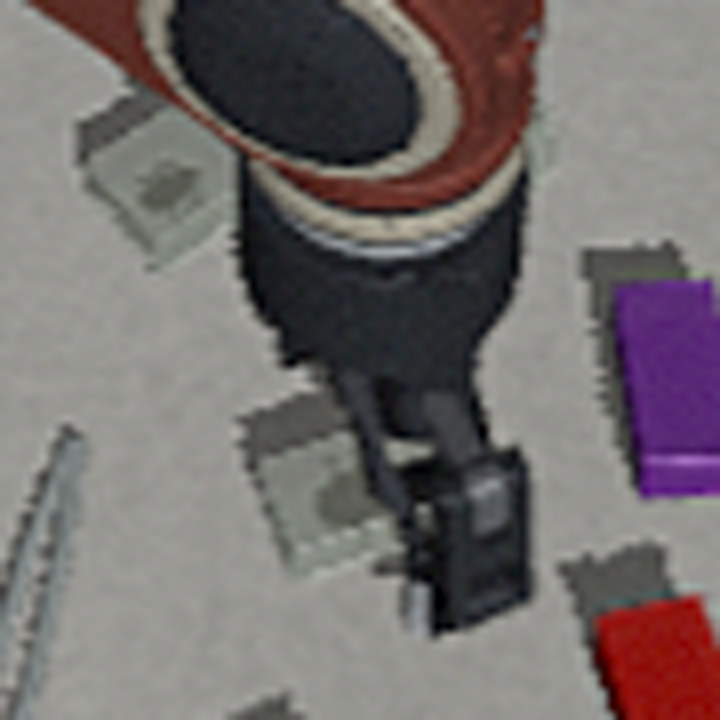

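```bash
python3 -m crank '[[0.003,-0.004,0,-4,-1,3,-1],[0,0,0,0,0,0,-0.5],[0,0,0,0,0,0,0],[0,0,0,0,0,0,0.1]]' 30; python3 plan.py 0.457 -0.377 0.181 -1 1;  python3 - <<'E'
from h import *
p=eyes.get_image("side"); crop(p,272,280,45,"pics/d2.png",8)
E
```

```text
t: 4.72
tool_pos: [0.4569, -0.3769, 0.1824]
tool_rot: [3.14, -0.027, 0.001]
contact_force: [-0.2, -0.3, -0.0]
opening: 0.0517
t 4.72 pos [ 0.4569 -0.3769  0.1824] yaw -0.97 F [-0.2 -0.3 -0. ] open 0.0517 turn [ 0.001 -0.001  0.   ]
[0.001, -0.001, 0.0] [0.1, 0.1, 1.4]
```

View pics/d2.png

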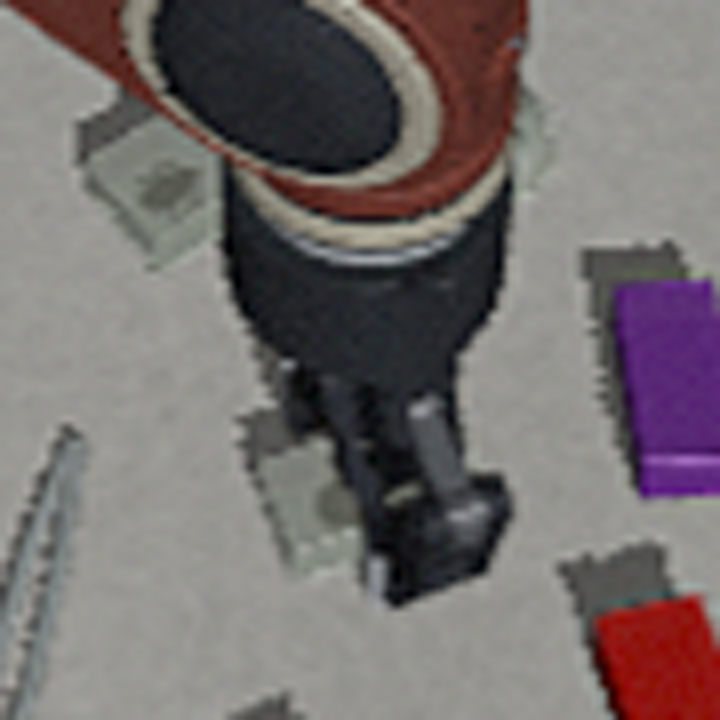

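```bash
python3 -m crank '[[0,0,0,-2,0,1,0.2],[0,0,0,0,0,0,0.5],[0,0,0,0,0,0,1],[0,0,0,0,0,0,1],[0,0,0,0,0,0,1],[0,0,0,0,0,0,1]]' 40; python3 plan.py 0.455 -0.377 0.29 -1 5
```

```text
t: 5.27
tool_pos: [0.4548, -0.3773, 0.1819]
tool_rot: [3.139, -0.027, 0.002]
contact_force: [0.8, 0.3, -1.0]
opening: 0.0309
t 5.27 pos [ 0.4548 -0.3773  0.1819] yaw -0.98 F [ 0.8  0.3 -1. ] open 0.0309 turn [ 0.002 -0.001  0.   ]
[0.0, -0.0, 0.0] [0.1, -0.0, -21.6]
[0.0, -0.0, 0.0] [0.1, -0.0, -21.6]
[0.0, -0.0, 0.0] [0.1, -0.0, -21.6]
[0.0, -0.0, 0.0] [0.0, -0.0, -21.6]
[0.0, -0.0, 0.0] [0.0, -0.0, -21.6]
```

```bash
python3 -m crank '[[0,0,0,0,0,-15,1],[0,0,0,0,0,-25,1],[0,0,0,0,0,-25,1],[0,0,0,0,0,-25,1],[0,0,0,0,0,-15,1],[0,0,0,0,0,0,1]]'; python3 plan.py 0.573 -0.05 0.30 82 12;  python3 - <<'E'
from h import *
p=eyes.get_image("side"); crop(p,272,270,50,"pics/d3.png",8)
E
```

```text
t: 5.77
tool_pos: [0.4536, -0.3758, 0.2867]
tool_rot: [-3.137, 0.027, 0.008]
contact_force: [0.4, -0.7, -0.0]
opening: 0.0311
t 5.77 pos [ 0.4536 -0.3758  0.2867] yaw -0.98 F [ 0.4 -0.7 -0. ] open 0.0311 turn [-8.000e-03  1.000e-03 -1.448e+00]
[-0.001, 0.0, -0.121] [9.5, -27.3, -1.0]
[-0.001, 0.0, -0.121] [12.7, -26.0, -1.0]
[-0.001, 0.0, -0.121] [15.7, -24.3, -1.1]
[-0.001, 0.0, -0.121] [18.5, -22.2, -1.1]
[-0.001, 0.0, -0.121] [21.1, -19.8, -1.1]
[-0.001, 0.0, -0.121] [23.3, -17.1, -1.1]
[-0.001, 0.0, -0.121] [25.2, -14.2, -1.1]
[-0.001, 0.0, -0.121] [26.7, -11.0, -1.1]
[-0.001, 0.0, -0.121] [27.9, -7.7, -1.1]
[-0.001, 0.0, -0.121] [28.6, -4.3, -1.1]
[-0.001, 0.0, -0.121] [28.9, -0.9, -1.1]
[-0.001, 0.0, -0.121] [28.8, 2.6, -1.1]
```

View pics/d3.png

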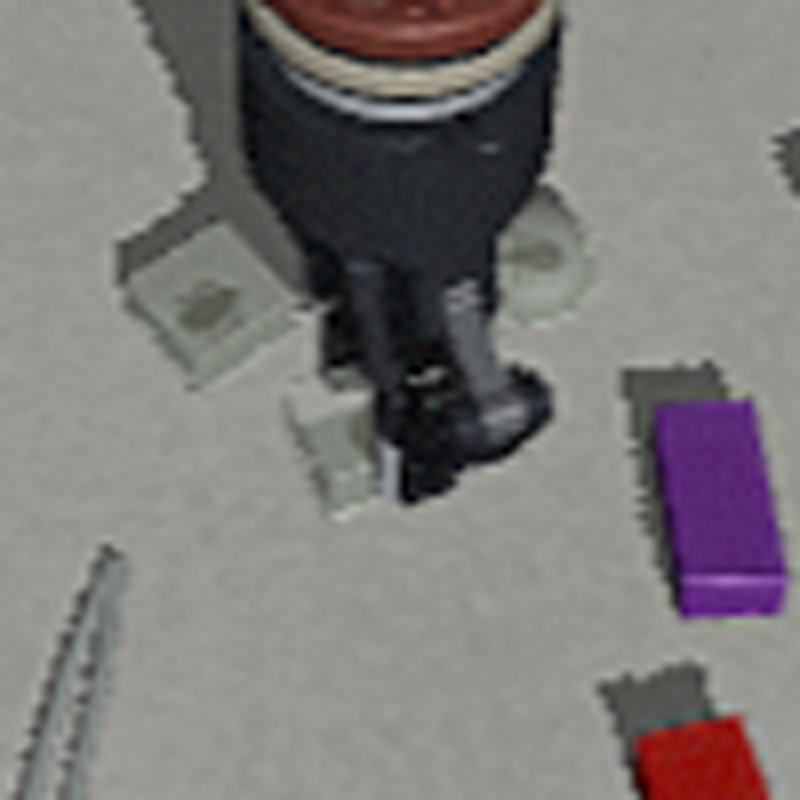

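```bash
python3 -m crank '[[0,0,-0.12,9.5,-27,-3,1],[0,0,-0.12,13,-26,-3,1],[0,0,-0.12,16,-24,-3,1],[0,0,-0.12,18.5,-22,-3,1],[0,0,-0.12,21,-20,-2,1],[0,0,-0.12,23,-17,-2,1],[0,0,-0.12,25,-14,-2,1],[0,0,-0.12,27,-11,-2,1]]'; python3 plan.py 0.573 -0.03 0.31 82 4
```

```text
t: 6.48
tool_pos: [0.5289, -0.153, 0.2926]
tool_rot: [-2.756, -1.46, 0.02]
contact_force: [0.5, -0.2, -0.9]
opening: 0.0309
t 6.48 pos [ 0.5289 -0.153   0.2926] yaw 55.81 F [ 0.5 -0.2 -0.9] open 0.0309 turn [-0.026 -0.005 -0.457]
[-0.006, -0.001, -0.114] [31.6, -8.3, -4.1]
[-0.006, -0.001, -0.114] [32.4, -4.6, -4.2]
[-0.006, -0.001, -0.114] [32.7, -0.8, -4.3]
[-0.006, -0.001, -0.114] [32.5, 2.9, -4.3]
```

```bash
python3 -m crank '[[-0.006,0,-0.114,24,-7,-12,1],[-0.006,0,-0.114,24,-4,-8,1],[-0.006,0,-0.114,22,-1,-4,1],[-0.006,0,-0.114,15,1,0,1],[0,0,0,0,0,0,1],[0,0,0,0,0,0,1]]'; python3 plan.py 0.573 0.001 0.30 82 2;  python3 - <<'E'
from h import *
p=eyes.get_image("side"); crop(p,255,160,50,"pics/e1.png",8)
p=eyes.get_image("top"); crop(p,200,180,50,"pics/e1t.png",8)
E
```

```text
t: 6.98
tool_pos: [0.5546, -0.0604, 0.3055]
tool_rot: [-2.324, -2.085, 0.005]
contact_force: [0.3, -0.8, -0.1]
opening: 0.0311
t 6.98 pos [ 0.5546 -0.0604  0.3055] yaw 83.79 F [ 0.3 -0.8 -0.1] open 0.0311 turn [-0.017 -0.01   0.031]
[-0.008, -0.005, 0.016] [31.5, 5.9, 3.0]
[-0.008, -0.005, 0.016] [31.6, 5.4, 2.9]
```

View pics/e1.png

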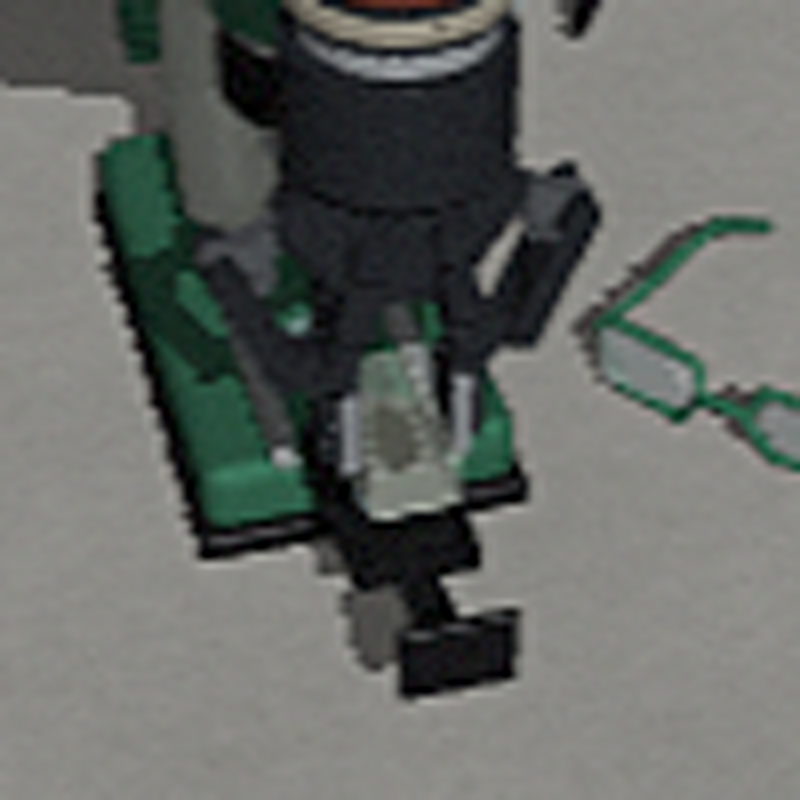

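```bash
python3 -m crank '[[-0.008,-0.005,0.016,25,5,10,1],[-0.008,-0.005,0.016,25,5,10,1],[0,0,0,6,1,10,1],[0,0,0,0,0,6,1],[0,0,0,0,0,0,1],[0,0,0,0,0,0,1]]'; python3 plan.py 0.573 0.001 0.260 82 1; python3 - <<'E'
from h import *
p=eyes.get_image("side"); crop(p,255,160,50,"pics/e2.png",8)
E
```

```text
t: 7.58
tool_pos: [0.5712, -0.0119, 0.2653]
tool_rot: [-2.389, -2.038, 0.008]
contact_force: [-0.3, -1.0, 0.3]
opening: 0.0312
t 7.58 pos [ 0.5712 -0.0119  0.2653] yaw 80.94 F [-0.3 -1.   0.3] open 0.0312 turn [-0.005  0.003 -0.019]
[-0.005, 0.003, -0.019] [13.0, -0.3, 5.3]
```

View pics/e2.png

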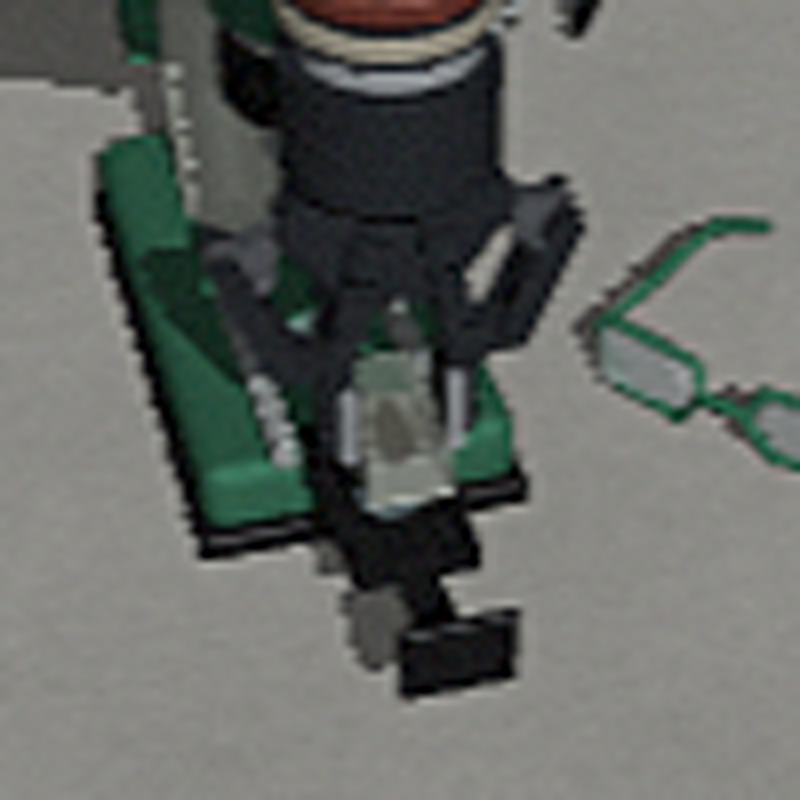

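```bash
python3 -m crank '[[-0.005,0.003,-0.019,13,0,8,1],[0,0,0,0,0,0,1],[0,0,0,0,0,0,1]]'; python3 plan.py 0.573 0.001 0.250 82 1; python3 - <<'E'
from h import *
p=eyes.get_image("side"); S=8
big=cv2.resize(p["image"][:,:,::-1],None,fx=S,fy=S,interpolation=cv2.INTER_CUBIC)
o=ctrl.get_obs();x,y,z=o["tool_pos"]
def rect(c,a,l,w,zz):
    a=np.radians(a);e=np.array([np.cos(a),np.sin(a)]);f=np.array([-e[1],e[0]])
    return [[*(np.array(c)+sx*l/2*e+sy*w/2*f),zz] for sx,sy in((-1,-1),(1,-1),(1,1),(-1,1))]
for c,P in(((0,0,255),rect((x,y),82,.062,.032,z-.182)),((0,0,255),rect((x,y),82,.062,.032,z-.160)),((0,255,255),rect((.573,.001),82,.084,.05,.061))):
    cv2.polylines(big,[((proj(p,P)+.5)*S).astype(np.int32)],True,c,1)
u,v=255,160
cv2.imwrite("pics/e3.png",big[(v-45)*S:(v+45)*S,(u-45)*S:(u+45)*S])
E
```

```text
t: 7.88
tool_pos: [0.5735, -0.0004, 0.2579]
tool_rot: [2.371, 2.058, 0.003]
contact_force: [1.0, -0.9, 0.0]
opening: 0.031
t 7.88 pos [ 5.735e-01 -4.000e-04  2.579e-01] yaw 81.92 F [ 1.  -0.9  0. ] open 0.031 turn [ 0.003  0.    -0.001]
[0.003, 0.0, -0.001] [1.3, -0.7, 7.9]
```

View pics/e3.png

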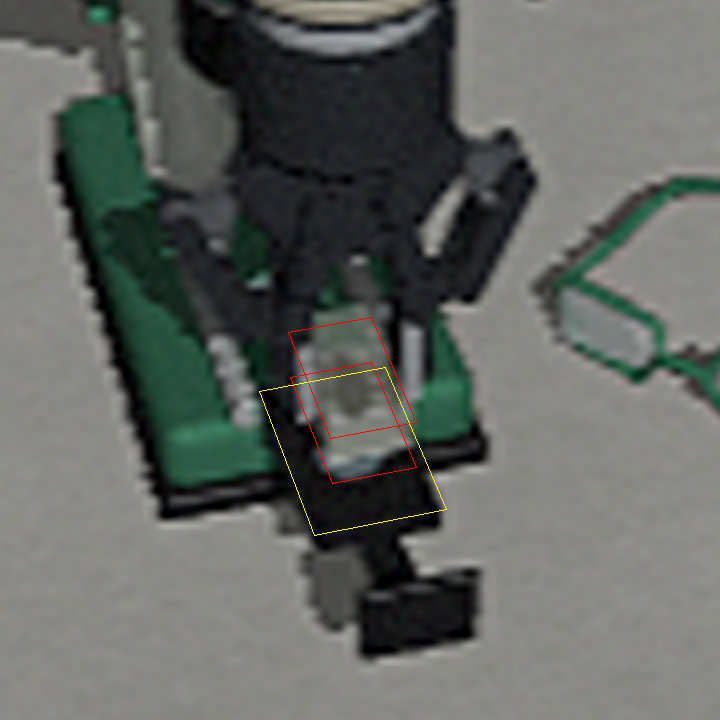

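```bash
python3 -m crank '[[0.003,0,0,0,0,9,1],[0,0,0,0,0,6,1],[0,0,0,0,0,2,1],[0,0,0,0,0,0,1],[0,0,0,0,0,0,1]]'; python3 plan.py 0.573 0.001 0.238 82 1; python3 - <<'E'
from h import *
p=eyes.get_image("side"); crop(p,255,160,45,"pics/e4.png")
E
```

```text
t: 8.35
tool_pos: [0.5734, -0.0005, 0.2392]
tool_rot: [-2.372, -2.059, 0.001]
contact_force: [-0.1, -0.5, 0.6]
opening: 0.0309
t 8.35 pos [ 5.734e-01 -5.000e-04  2.392e-01] yaw 81.91 F [-0.1 -0.5  0.6] open 0.0309 turn [-0.     0.    -0.002]
[-0.0, 0.0, -0.002] [1.4, -0.6, 1.2]
```

View pics/e4.png

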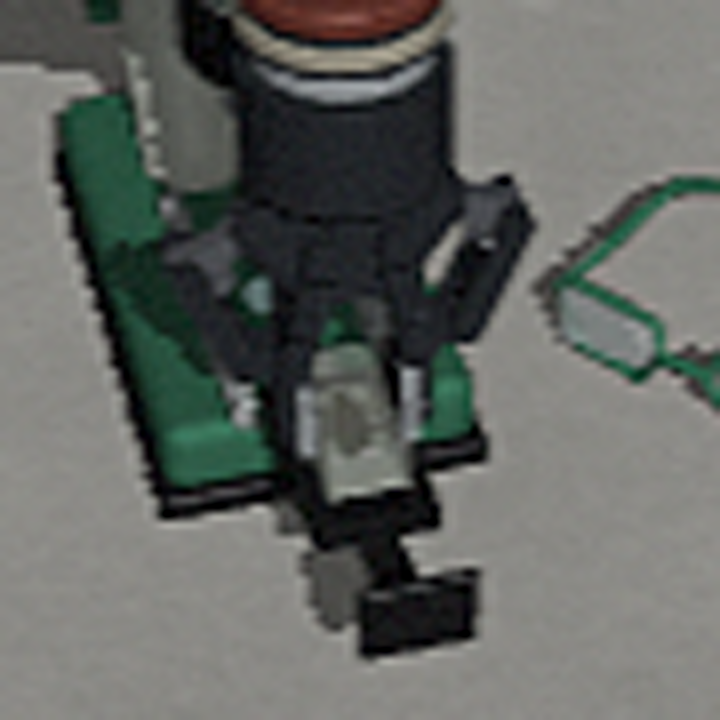

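```bash
python3 -m crank '[[0,0,0,0,0,1.5,1],[0,0,0,0,0,0.5,1],[0,0,0,0,0,0,1]]'; python3 plan.py 0.573 0.001 0.238 82 1
```

```text
t: 8.65
tool_pos: [0.5738, -0.0006, 0.238]
tool_rot: [2.372, 2.058, 0.001]
contact_force: [-0.2, -0.2, -0.4]
opening: 0.031
t 8.65 pos [ 0.5738 -0.0006  0.238 ] yaw 81.9 F [-0.2 -0.2 -0.4] open 0.031 turn [ 0.001  0.    -0.002]
[0.001, 0.0, -0.002] [1.5, -1.0, 0.0]
```

```bash
python3 -m crank '[[0,0,0,0,0,1.5,1],[0,0,0,0,0,1,1]]';python3 plan.py 0.573 0.001 0.237 82 1;
```

```text
t: 8.82
tool_pos: [0.5743, -0.0006, 0.2378]
tool_rot: [2.372, 2.059, 0.001]
contact_force: [-3.2, -0.2, 4.6]
opening: 0.0309
t 8.82 pos [ 0.5743 -0.0006  0.2378] yaw 81.91 F [-3.2 -0.2  4.6] open 0.0309 turn [ 0.001  0.    -0.002]
[0.001, 0.0, -0.002] [1.4, -1.6, 0.8]
```

```bash
python3 -m crank '[[0,0,0,0,0,0,0.2],[0,0,0,0,0,0,0.0],[0,0,0,0,0,-2,-0.3],[0,0,0,0,0,-5,-0.6],[0,0,0,0,0,-15,-1],[0,0,0,0,0,-25,-1],[0,0,0,0,0,-25,-1],[0,0,0,0,0,-15,-1]]'; python3 plan.py 0.54 -0.05 0.33 82 1; python3 - <<'E'
from h import *
p=eyes.get_image("side"); crop(p,255,160,45,"pics/e5.png")
E
```

```text
t: 9.48
tool_pos: [0.5724, -0.0004, 0.3232]
tool_rot: [-2.367, -2.055, 0.01]
contact_force: [0.3, 1.0, -0.8]
opening: 0.0856
t 9.48 pos [ 5.724e-01 -4.000e-04  3.232e-01] yaw 81.91 F [ 0.3  1.  -0.8] open 0.0856 turn [-0.009  0.    -0.002]
[-0.009, 0.0, -0.002] [-53.7, -25.2, -6.6]
```

View pics/e5.png

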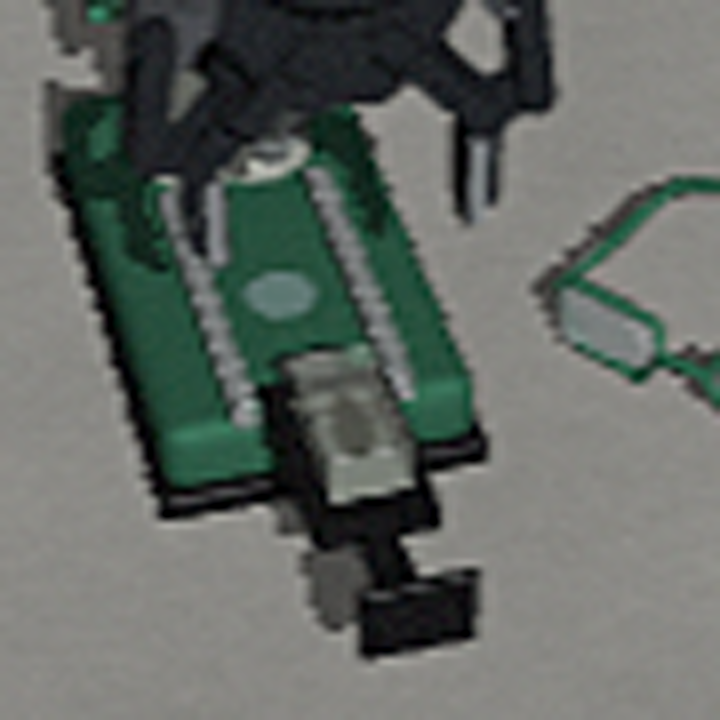

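```bash
python3 -m crank '[[-0.009,0,0,-30,0,0,0],[0,0,0,-35,0,0,1],[0,0,0,-35,0,0,1],[0,0,0,-25,0,0,1],[0,0,0,-5,0,0,1],[0,0,0,0,0,0,1],[0,0,0,0,0,0,1]]' 40; python3 plan.py 0.5535 -0.1345 0.232 82 4
```

```text
t: 10.12
tool_pos: [0.555, -0.1327, 0.3284]
tool_rot: [2.362, 2.057, 0.013]
contact_force: [0.8, 0.6, -0.3]
opening: 0.0011
t 10.12 pos [ 0.555  -0.1327  0.3284] yaw 82.11 F [ 0.8  0.6 -0.3] open 0.0011 turn [ 0.012 -0.     0.002]
[0.003, -0.0, 0.0] [-0.5, -0.6, 24.1]
[0.003, -0.0, 0.0] [-0.5, -0.5, 24.1]
[0.003, -0.0, 0.0] [-0.5, -0.5, 24.1]
[0.003, -0.0, 0.0] [-0.5, -0.4, 24.1]
```

```bash
python3 -m crank '[[0.003,0,0,-3,-1,24,1],[0.003,0,0,0,0,24,1],[0.003,0,0,0,0,24,1],[0.003,0,0,0,0,18,1],[0,0,0,0,0,3,1],[0,0,0,0,0,0,1],[0,0,0,0,0,0,1]]'; python3 plan.py 0.5535 -0.1345 0.232 82 1;python3 - <<'E'
from h import *
p=eyes.get_image("side"); crop(p,255,170,45,"pics/f1.png")
E
```

```text
t: 10.7
tool_pos: [0.5563, -0.1277, 0.2328]
tool_rot: [2.36, 2.074, 0.006]
contact_force: [-0.3, -0.1, 0.6]
opening: 0.0001
t 10.7 pos [ 0.5563 -0.1277  0.2328] yaw 82.62 F [-0.3 -0.1  0.6] open 0.0001 turn [ 0.002 -0.003  0.011]
[0.002, -0.003, 0.011] [-7.1, -1.9, 0.8]
```

View pics/f1.png

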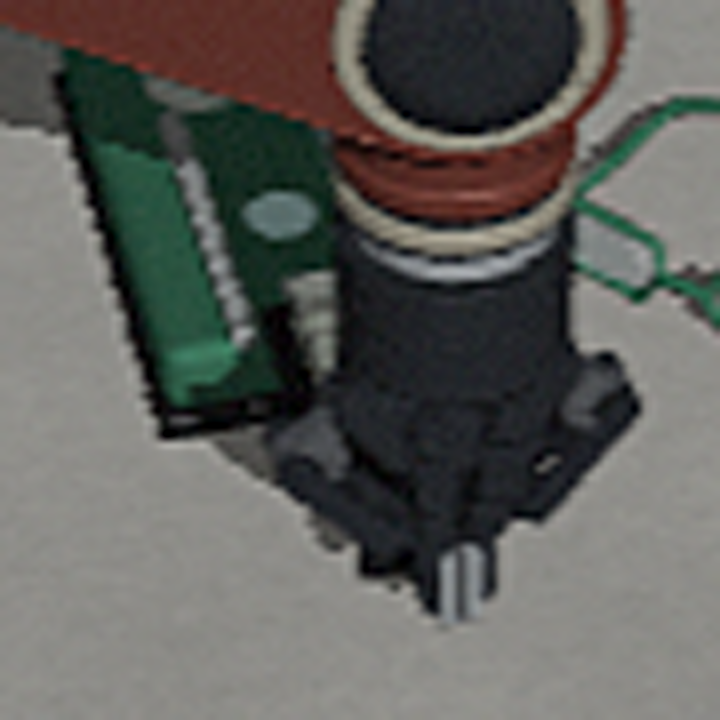

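```bash
python3 -m crank '[[0.002,-0.003,0.011,8,-2,0,1],[0,0,0,8,0,0,1],[0,0,0,8,0,0,1],[0,0,0,8,0,0,1],[0,0,0,8,0,0,1]]'; python3 plan.py 0.5722 -0.0018 0.232 82 1
```

```text
t: 11.17
tool_pos: [0.5621, -0.0867, 0.239]
tool_rot: [2.364, 2.054, 0.005]
contact_force: [-0.8, -0.9, -0.5]
opening: -0.0002
t 11.17 pos [ 0.5621 -0.0867  0.239 ] yaw 81.97 F [-0.8 -0.9 -0.5] open -0.0002 turn [ 0.01   0.004 -0.001]
[0.01, 0.004, -0.001] [85.5, -1.9, 6.7]
```

```bash
python3 - <<'E'
from h import *
p=eyes.get_image("side"); crop(p,255,160,45,"pics/f2.png")
p=eyes.get_image("top"); crop(p,210,180,45,"pics/f2t.png")
E
```

```text
(no output)
```

View pics/f2.png

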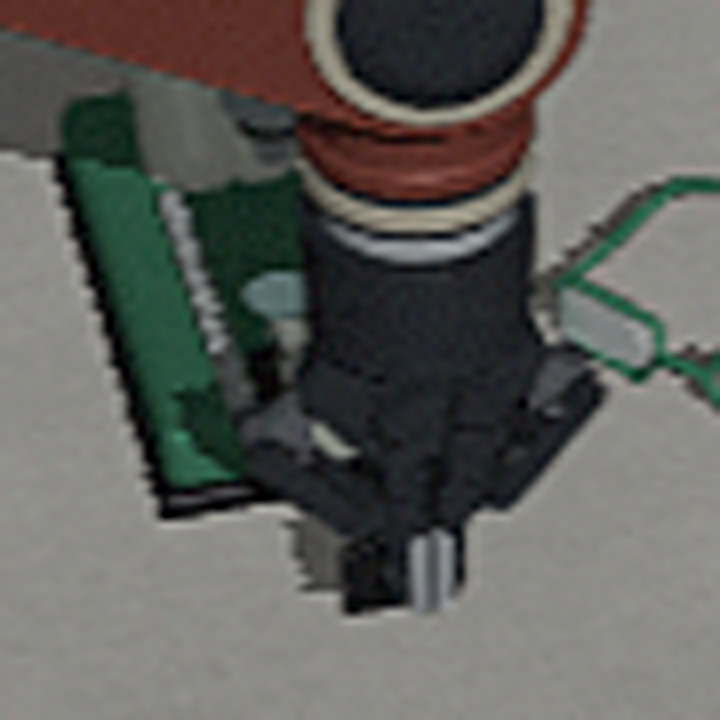

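View pics/f2t.png

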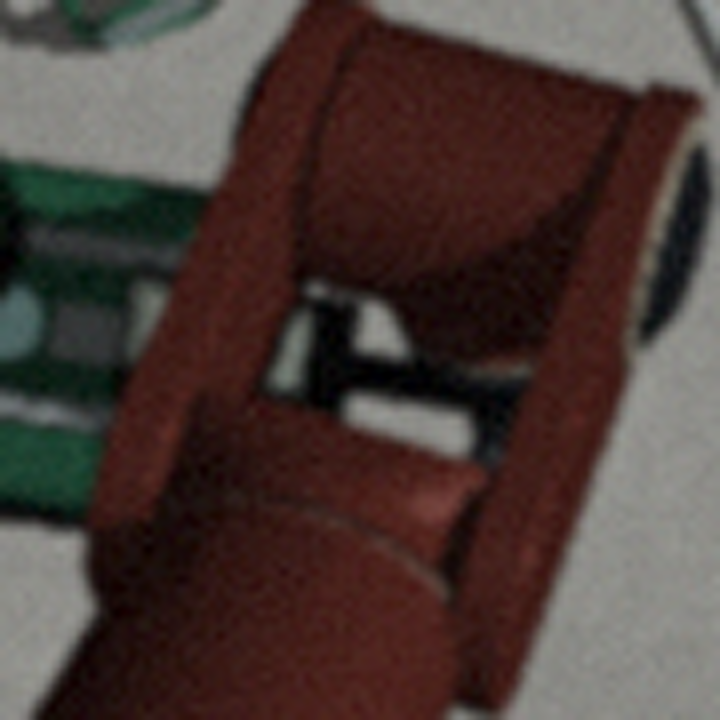

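```bash
python3 -m crank '[[0.01,0.004,0,-5,-8,6,1],[0,0,0,0,-2,2,1],[0,0,0,6,0,0,1],[0,0,0,8,0,0,1],[0,0,0,8,0,0,1],[0,0,0,8,0,0,1],[0,0,0,8,0,0,1]]'; python3 plan.py 0.5722 -0.0018 0.232 82 1; python3 - <<'E'
from h import *
p=eyes.get_image("side"); crop(p,255,160,45,"pics/f3.png")
E
```

```text
t: 11.85
tool_pos: [0.5567, -0.0511, 0.2309]
tool_rot: [2.372, 2.057, 0.002]
contact_force: [0.8, -2.1, -0.7]
opening: 0.0
t 11.85 pos [ 0.5567 -0.0511  0.2309] yaw 81.89 F [ 0.8 -2.1 -0.7] open 0.0 turn [ 0.002  0.    -0.002]
[0.002, 0.0, -0.002] [51.0, 8.4, -1.1]
```

View pics/f3.png

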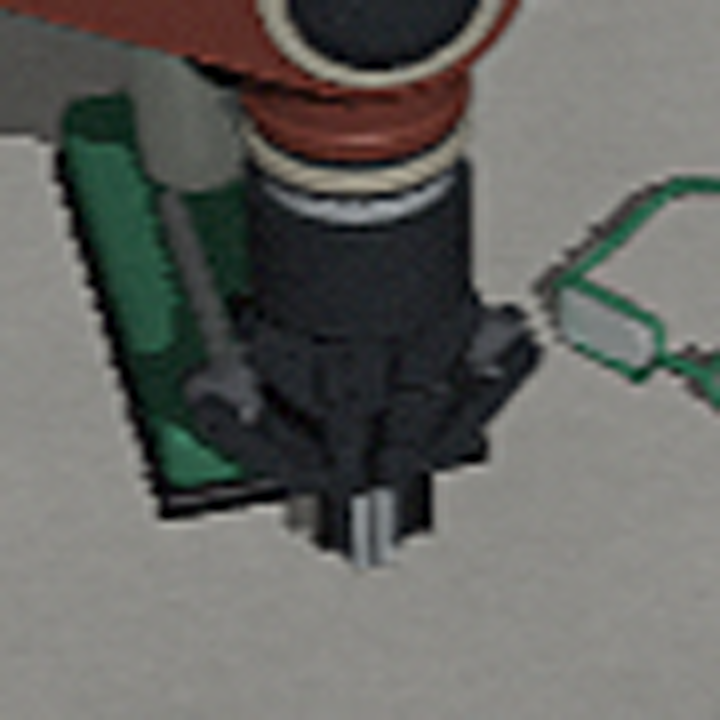

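Finger sits centred on the tab (tab 318..435, finger about 373), pushing with 2 N. I keep going.

```bash
python3 -m crank '[[0,0,0,8,0,0,1],[0,0,0,8,0,0,1],[0,0,0,8,0,0,1],[0,0,0,6,0,0,1]]'; python3 plan.py 0.5722 -0.0018 0.232 82 1
```

```text
t: 12.23
tool_pos: [0.5616, -0.017, 0.2309]
tool_rot: [2.37, 2.059, 0.003]
contact_force: [1.1, -1.2, -0.5]
opening: 0.0001
t 12.23 pos [ 0.5616 -0.017   0.2309] yaw 81.99 F [ 1.1 -1.2 -0.5] open 0.0001 turn [ 0.003 -0.    -0.   ]
[0.003, -0.0, -0.0] [16.5, 8.4, -1.0]
```

```bash
python3 -m crank '[[0,0,0,5,0,0,1],[0,0,0,4,0,0,1],[0,0,0,3,0,0,1]]'; python3 -m crank '[[0,0,0,3,0,0,1],[0,0,0,3,0,0,1]]'; python3 plan.py 0.5722 -0.0018 0.232 82 1
```

```text
t: 12.48
tool_pos: [0.5636, -0.0027, 0.231]
tool_rot: [2.368, 2.061, 0.004]
contact_force: [0.0, -2.0, -1.0]
opening: 0.0001
t: 12.65
tool_pos: [0.5646, 0.0039, 0.231]
tool_rot: [2.368, 2.061, 0.003]
contact_force: [-0.1, -7.7, 1.6]
opening: -0.0002
t 12.65 pos [0.5646 0.0039 0.231 ] yaw 82.08 F [-0.1 -7.7  1.6] open -0.0002 turn [0.003 0.    0.001]
[0.003, 0.0, 0.001] [-4.6, 8.3, -1.0]
```

```bash
python3 -m crank '[[0,0,0,2.5,0,0,1],[0,0,0,2.5,0,0,1]]'; python3 - <<'E'
from h import *
p=eyes.get_image("side"); crop(p,250,150,45,"pics/f4.png")
E
```

```text
t: 12.82
tool_pos: [0.565, 0.006, 0.2312]
tool_rot: [2.36, 2.058, -0.013]
contact_force: [-1.7, -12.6, 0.5]
opening: 0.0001
```

View pics/f4.png

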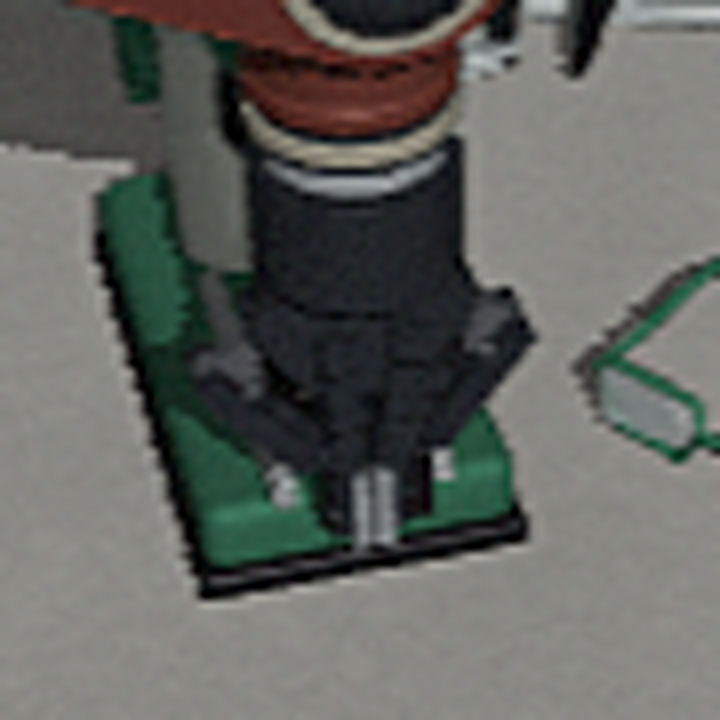

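```bash
python3 -m crank '[[0,0,0,-10,0,0,1],[0,0,0,-25,0,-10,1],[0,0,0,-25,0,-30,1],[0,0,0,-5,0,-40,1],[0,0,0,0,0,-40,1],[0,0,0,0,0,-40,1],[0,0,0,0,0,-30,1],[0,0,0,0,0,0,1]]'; python3 - <<'E'
from h import *
p=eyes.get_image("side"); crop(p,245,130,48,"pics/f5.png")
p=eyes.get_image("top"); crop(p,170,165,45,"pics/f5t.png")
for q in ("tray_pocket","tray_tab","focus_knob","optic_axis"): print(q,[(np.round(d["centre"],3).tolist(),round(d["confidence"],2)) for d in spotter.mark_of(q,eyes.get_image("side"))[:2]])
E
python3 plan.py 0.66 0.0 0.46 182 1
```

```text
t: 13.53
tool_pos: [0.5536, -0.0607, 0.4248]
tool_rot: [-2.365, -2.057, 0.021]
contact_force: [1.1, 0.3, 1.1]
opening: 0.0002
tray_pocket [([0.59, 0.116, 0.056], 0.52)]
tray_tab [([0.575, 0.012, 0.065], 0.64)]
focus_knob []
optic_axis [([0.59, 0.117, 0.052], 0.96)]
t 14.03 pos [ 0.5525 -0.0601  0.4149] yaw 82.07 F [ 0.  -0.6  0.3] open -0.0001 turn [-0.025 -0.021 -1.744]
[-0.025, -0.021, -1.744] [74.1, 96.8, -48.3]
```

View pics/f5.png

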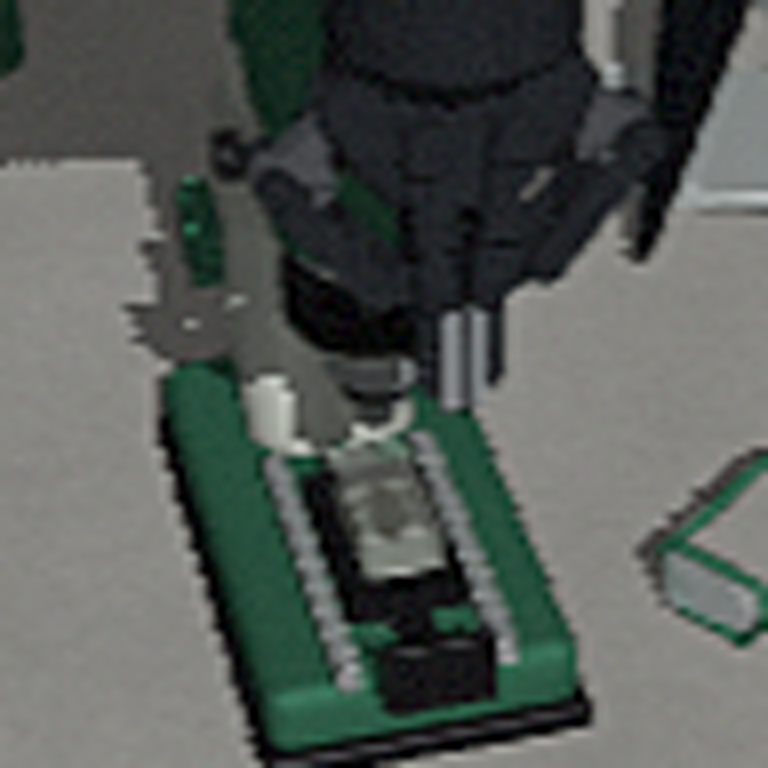

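View pics/f5t.png

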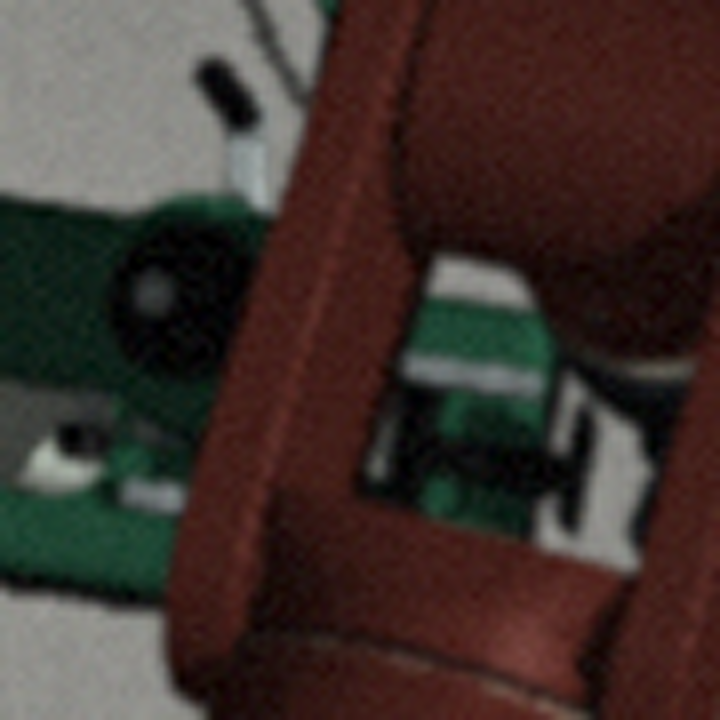

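```bash
python3 -m crank '[[-0.01,-0.01,0,0,0,-30,1],[-0.01,-0.01,0,0,0,-20,1]]'; python3 plan.py 0.668 0.158 0.455 92 8
```

```text
t: 14.2
tool_pos: [0.5532, -0.0597, 0.4586]
tool_rot: [-2.369, -2.062, 0.051]
contact_force: [0.3, -0.2, 0.3]
opening: -0.0002
t 14.2 pos [ 0.5532 -0.0597  0.4586] yaw 82.1 F [ 0.3 -0.2  0.3] open -0.0002 turn [-0.023  0.022 -0.173]
[-0.003, 0.003, -0.022] [28.9, 10.5, -0.5]
[-0.003, 0.003, -0.022] [28.7, 11.1, -0.4]
[-0.003, 0.003, -0.022] [28.4, 11.7, -0.2]
[-0.003, 0.003, -0.022] [28.2, 12.3, -0.1]
[-0.003, 0.003, -0.022] [27.9, 12.9, -0.0]
[-0.003, 0.003, -0.022] [27.6, 13.5, 0.1]
[-0.003, 0.003, -0.022] [27.3, 14.1, 0.2]
[-0.003, 0.003, -0.022] [27.0, 14.7, 0.3]
```

```bash
python3 -m crank '[[-0.003,0.003,-0.022,28,12,-2,1],[-0.003,0.003,-0.022,28,12,-1,1],[-0.003,0.003,-0.022,28,12,0,1],[-0.003,0.003,-0.022,28,12,0,1],[-0.003,0.003,-0.022,28,13,0,1],[-0.003,0.003,-0.022,28,13,0,1],[-0.003,0.003,-0.022,27,14,0,1],[0,0,-0.022,20,12,0,1]]'; python3 plan.py 0.668 0.158 0.400 92 4
```

```text
t: 14.87
tool_pos: [0.6715, 0.1542, 0.4691]
tool_rot: [2.168, 2.252, 0.011]
contact_force: [0.1, -0.9, -0.2]
opening: -0.0002
t 14.87 pos [0.6715 0.1542 0.4691] yaw 92.18 F [ 0.1 -0.9 -0.2] open -0.0002 turn [0.016 0.006 0.003]
[0.004, 0.002, 0.001] [1.1, -1.1, 17.3]
[0.004, 0.002, 0.001] [1.1, -1.0, 17.3]
[0.004, 0.002, 0.001] [1.0, -1.0, 17.3]
[0.004, 0.002, 0.001] [1.0, -0.9, 17.3]
```

```bash
python3 -m crank '[[0.004,0.002,0,0,0,15,1],[0.004,0.002,0,0,0,17,1],[0.004,0.002,0,0,-1,15,1],[0.004,0.002,0,0,-1,10,1],[0,0,0,0,0,0,1],[0,0,0,0,0,0,1]]'; python3 plan.py 0.668 0.158 0.362 92 4; python3 - <<'E'
from h import *
for n,u,v in(("side",250,100),("top",165,140)):
    p=eyes.get_image(n); crop(p,u,v,45,f"pics/k1{n}.png")
    for q in ("focus_knob",):
        print([(np.round(d["centre"],3).tolist(),round(d["confidence"],2)) for d in spotter.mark_of(q,p)[:2]])
E
```

```text
t: 15.37
tool_pos: [0.6703, 0.156, 0.4051]
tool_rot: [-2.172, -2.264, 0.003]
contact_force: [0.5, 0.5, 0.1]
opening: -0.0004
t 15.37 pos [0.6703 0.156  0.4051] yaw 92.37 F [0.5 0.5 0.1] open -0.0004 turn [-0.005 -0.002  0.006]
[-0.001, -0.0, 0.002] [0.5, -0.5, 10.8]
[-0.001, -0.0, 0.002] [0.5, -0.5, 10.8]
[-0.001, -0.0, 0.002] [0.5, -0.5, 10.8]
[-0.001, -0.0, 0.002] [0.5, -0.5, 10.8]
[([0.667, 0.114, 0.207], 0.87), ([0.594, 0.113, 0.06], 0.22)]
[([0.671, 0.113, 0.206], 0.74)]
```

View pics/k1side.png

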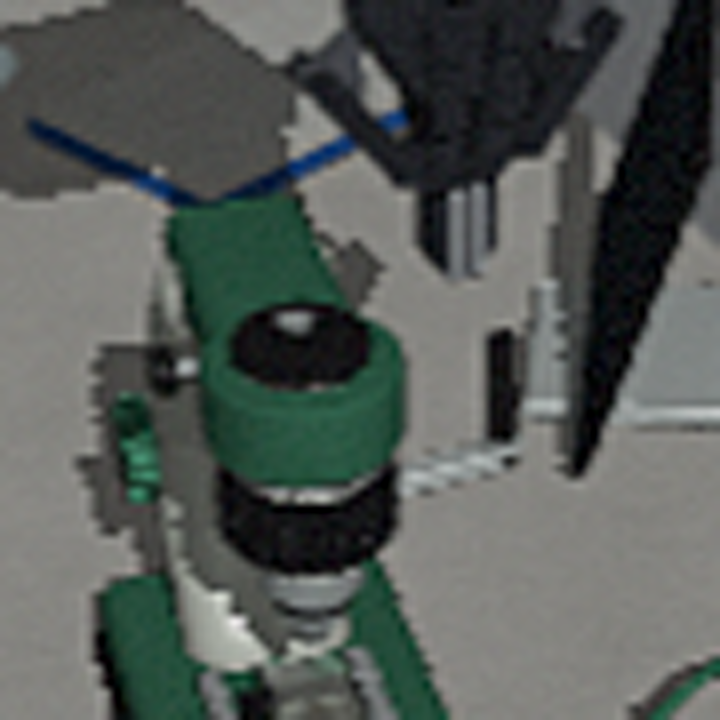

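View pics/k1top.png

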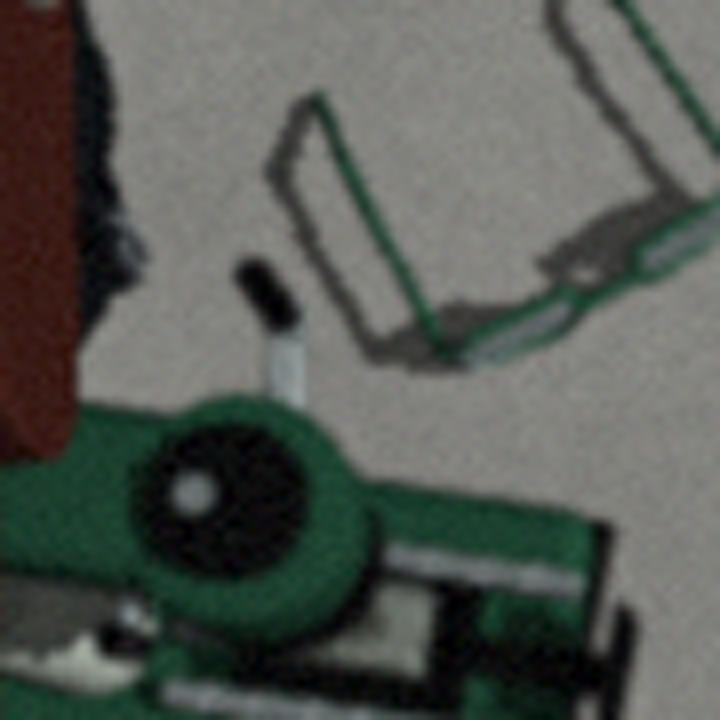

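```bash
python3 -m crank '[[0,0,0,0,-1,12,1],[0,0,0,0,-1,12,1],[0,0,0,0,0,10,1],[0,0,0,0,0,4,1],[0,0,0,0,0,0,1],[0,0,0,0,0,0,1]]'; python3 plan.py 0.668 0.148 0.362 92 1; python3 - <<'E'
from h import *
for n,u,v in(("side",250,100),):
    p=eyes.get_image(n); crop(p,u,v,45,f"pics/k2{n}.png")
E
```

```text
t: 16.07
tool_pos: [0.6688, 0.1561, 0.3678]
tool_rot: [2.175, 2.267, 0.006]
contact_force: [-1.1, -0.2, -0.1]
opening: 0.0006
t 16.07 pos [0.6688 0.1561 0.3678] yaw 92.37 F [-1.1 -0.2 -0.1] open 0.0006 turn [ 0.003 -0.003  0.006]
[0.003, -0.003, 0.006] [-8.1, -1.1, 5.8]
```

View pics/k2side.png

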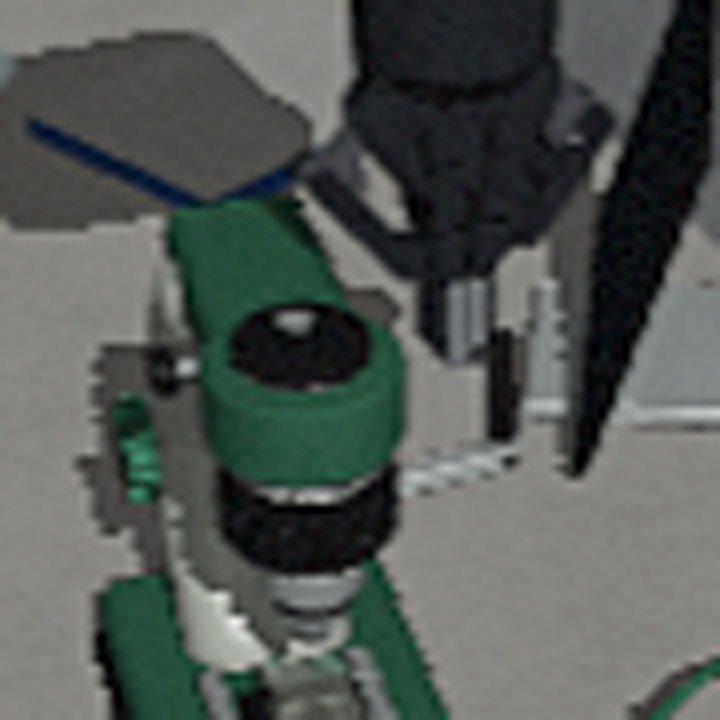

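```bash
python3 -m crank '[[0.003,-0.003,0.006,-8,0,2,1],[0,0,0,-6,0,0,1],[0,0,0,0,0,0,1],[0,0,0,0,0,0,1]]'; python3 plan.py 0.668 0.132 0.365 92 1
```

```text
t: 16.45
tool_pos: [0.6697, 0.1407, 0.3668]
tool_rot: [2.181, 2.259, 0.001]
contact_force: [0.4, -0.7, 0.2]
opening: -0.0001
t 16.45 pos [0.6697 0.1407 0.3668] yaw 92.0 F [ 0.4 -0.7  0.2] open -0.0001 turn [ 0.002  0.001 -0.   ]
[0.002, 0.001, -0.0] [-8.6, -2.0, 1.8]
```

```bash
for i in 1; do python3 -m crank '[[0,0,0,-3,0,0,1]]'; python3 -m crank '[[0,0,0,-2,0,0,1]]'; python3 -m crank '[[0,0,0,-2,0,0,1]]';python3 -m crank '[[0,0,0,-1,0,0,1]]'; done | grep -E "tool_pos|contact"
```

```text
tool_pos: [0.6699, 0.1376, 0.3672]
contact_force: [1.3, -0.5, 0.7]
tool_pos: [0.6701, 0.1352, 0.3676]
contact_force: [0.2, -1.1, 0.1]
tool_pos: [0.6702, 0.133, 0.3678]
contact_force: [0.3, 0.0, 0.2]
tool_pos: [0.6703, 0.1317, 0.368]
contact_force: [0.5, 1.6, -0.6]
```

```bash
cat > st.py <<'E'
import numpy as np
from scipy.spatial.transform import Rotation as Ro
from station import ctrl
o=ctrl.get_obs();R=Ro.from_rotvec(o["tool_rot"]);p=o["tool_pos"];a=np.array([.588,.111])
f=R.inv().apply(o["contact_force"]); M=R.as_matrix()
k=p[:2]-.0175*M[:2,0]-a
print("t%.2f"%o["t"],"z%.4f"%p[2],"yaw%.2f"%np.degrees(np.arctan2(M[1,0],M[0,0])),"knob r%.1f ang%.2f"%(1e3*np.hypot(*k),np.degrees(np.arctan2(k[1],k[0]))),"Fpush%.1f Fy%.1f Fz%.1f"%(f[0],f[1],f[2]))
E
python3 st.py
python3 -m crank '[[0,0,0.006,-1,0.2,0.5,1]]' >/dev/null; python3 st.py
python3 -m crank '[[0,0,0.0125,-1,0.2,0.5,1]]' >/dev/null; python3 st.py
python3 -m crank '[[0,0,0.0125,-1,0.2,0.5,1]]' >/dev/null; python3 st.py
python3 -m crank '[[0,0,0.0125,-1,0.2,0.5,1]]' >/dev/null; python3 st.py
```

```text
t16.78 z0.3680 yaw91.97 knob r83.0 ang2.23 Fpush1.6 Fy0.6 Fz0.6
t16.87 z0.3679 yaw91.62 knob r83.0 ang1.84 Fpush3.2 Fy-1.1 Fz-2.5
t16.95 z0.3679 yaw90.88 knob r82.9 ang1.55 Fpush4.0 Fy-2.3 Fz-2.2
t17.03 z0.3679 yaw90.12 knob r82.8 ang1.29 Fpush4.0 Fy-1.1 Fz-2.1
t17.12 z0.3679 yaw89.36 knob r82.7 ang0.98 Fpush3.2 Fy-1.8 Fz-2.4
```

```bash

python3 -m crank '[[0,0,0.004,-1.5,0.2,0,1]]' >/dev/null; python3 st.py
python3 -m crank '[[0,0,0.006,-1.5,0.2,0,1]]' >/dev/null; python3 st.py
python3 -m crank '[[0,0,0.008,-1.5,0.2,0,1]]' >/dev/null; python3 st.py
python3 -m crank '[[0,0,0.008,-1.5,0.2,0,1]]' >/dev/null; python3 st.py
python3 -m crank '[[0,0,0.008,-1.5,0.2,0,1]]' >/dev/null; python3 st.py
```

```text
t17.20 z0.3680 yaw89.11 knob r82.7 ang0.29 Fpush4.7 Fy-1.2 Fz-1.0
t17.28 z0.3679 yaw88.75 knob r82.8 ang-0.54 Fpush5.0 Fy-0.6 Fz-1.2
t17.37 z0.3679 yaw88.27 knob r82.8 ang-1.35 Fpush6.3 Fy-0.7 Fz-1.4
t17.45 z0.3679 yaw87.79 knob r82.8 ang-2.11 Fpush7.3 Fy-1.5 Fz-1.5
t17.53 z0.3679 yaw87.31 knob r82.8 ang-2.77 Fpush7.1 Fy-1.5 Fz-0.4
```

```bash

python3 -m crank '[[0,0,0.01,-1.5,0.2,0,1]]' >/dev/null; python3 st.py
python3 -m crank '[[0,0,0.01,-1.5,0.2,0,1]]' >/dev/null; python3 st.py
python3 -m crank '[[0,0,0.01,-1.5,0.2,0,1]]' >/dev/null; python3 st.py
python3 -m crank '[[0,0,0.01,-1.5,0.2,0,1]]' >/dev/null; python3 st.py
python3 -m crank '[[0,0,0.01,-1.5,0.2,0,1]]' >/dev/null; python3 st.py
```

```text
t17.62 z0.3680 yaw86.72 knob r82.7 ang-3.39 Fpush7.0 Fy-1.0 Fz-1.8
t17.70 z0.3680 yaw86.12 knob r82.7 ang-3.99 Fpush7.1 Fy-1.3 Fz-1.3
t17.78 z0.3680 yaw85.53 knob r82.6 ang-4.58 Fpush7.0 Fy-1.3 Fz-1.3
t17.87 z0.3680 yaw84.93 knob r82.6 ang-5.28 Fpush6.7 Fy-1.4 Fz-1.3
t17.95 z0.3680 yaw84.33 knob r82.6 ang-6.12 Fpush3.5 Fy-1.5 Fz-1.3
```

```bash

python3 -m crank '[[0,0,0.012,-1.2,0.2,0,1]]' >/dev/null; python3 st.py
python3 -m crank '[[0,0,0.012,-1.2,0.2,0,1]]' >/dev/null; python3 st.py
python3 -m crank '[[0,0,0.012,-1.2,0.2,0,1]]' >/dev/null; python3 st.py
python3 -m crank '[[0,0,0.012,-1.2,0.2,0,1]]' >/dev/null; python3 st.py
python3 -m crank '[[0,0,0.012,-1.2,0.2,0,1]]' >/dev/null; python3 st.py
python3 -m crank '[[0,0,0.012,-1.2,0.2,0,1]]' >/dev/null; python3 st.py
```

```text
t18.03 z0.3680 yaw83.60 knob r82.7 ang-7.07 Fpush1.1 Fy-1.0 Fz-1.0
t18.12 z0.3678 yaw82.83 knob r82.9 ang-8.25 Fpush1.5 Fy-0.3 Fz-1.3
t18.20 z0.3677 yaw82.06 knob r83.0 ang-9.33 Fpush3.7 Fy-1.1 Fz-1.7
t18.28 z0.3677 yaw81.28 knob r83.0 ang-10.30 Fpush4.1 Fy-1.8 Fz-1.0
t18.37 z0.3677 yaw80.51 knob r83.0 ang-11.14 Fpush5.3 Fy-1.3 Fz-1.5
t18.45 z0.3678 yaw79.75 knob r83.1 ang-11.96 Fpush4.6 Fy-1.6 Fz-1.3
```

```bash

python3 -m crank '[[0,0,0.012,-1.3,0,0,1]]' >/dev/null; python3 st.py
python3 -m crank '[[0,0,0.012,-1.3,0,0,1]]' >/dev/null; python3 st.py
python3 -m crank '[[0,0,0.012,-1.3,0,0,1]]' >/dev/null; python3 st.py
python3 -m crank '[[0,0,0.012,-1.3,0,0,1]]' >/dev/null; python3 st.py
python3 -m crank '[[0,0,0.012,-1.3,0,0,1]]' >/dev/null; python3 st.py
python3 -m crank '[[0,0,0.012,-1.3,0,0,1]]' >/dev/null; python3 st.py
python3 -m crank '[[0,0,0.01,-1.3,0,0,1]]' >/dev/null; python3 st.py
python3 -m crank '[[0,0,0.01,-1.3,0,0,1]]' >/dev/null; python3 st.py
```

```text
t18.53 z0.3678 yaw78.99 knob r82.9 ang-12.81 Fpush5.2 Fy-0.4 Fz-1.0
t18.62 z0.3678 yaw78.24 knob r82.8 ang-13.66 Fpush5.1 Fy-0.8 Fz-1.5
t18.70 z0.3679 yaw77.49 knob r82.7 ang-14.40 Fpush6.3 Fy-0.5 Fz0.1
t18.78 z0.3679 yaw76.74 knob r82.6 ang-15.05 Fpush6.6 Fy-0.5 Fz-0.9
t18.87 z0.3679 yaw75.99 knob r82.4 ang-15.64 Fpush7.0 Fy-0.9 Fz-0.5
t18.95 z0.3680 yaw75.25 knob r82.2 ang-16.16 Fpush6.7 Fy-0.7 Fz0.5
t19.03 z0.3680 yaw74.63 knob r82.1 ang-16.66 Fpush8.0 Fy-0.9 Fz-0.2
t19.12 z0.3680 yaw74.01 knob r81.9 ang-17.16 Fpush7.3 Fy-1.2 Fz-0.3
```

```bash

python3 -m crank '[[0,0,0.01,-1.4,0,0,1]]' >/dev/null; python3 st.py
python3 -m crank '[[0,0,0.01,-1.4,0,0,1]]' >/dev/null; python3 st.py
python3 -m crank '[[0,0,0.01,-1.4,0,0,1]]' >/dev/null; python3 st.py
python3 -m crank '[[0,0,0.01,-1.4,0,0,1]]' >/dev/null; python3 st.py
python3 -m crank '[[0,0,0.01,-1.4,0,0,1]]' >/dev/null; python3 st.py
python3 -m crank '[[0,0,0.01,-1.4,0,0,1]]' >/dev/null; python3 st.py
python3 -m crank '[[0,0,0.01,-1.4,0,0,1]]' >/dev/null; python3 st.py
```

```text
t19.20 z0.3680 yaw73.40 knob r81.7 ang-17.69 Fpush7.6 Fy-0.4 Fz-0.2
t19.28 z0.3680 yaw72.79 knob r81.6 ang-18.31 Fpush5.7 Fy0.3 Fz-0.6
t19.37 z0.3680 yaw72.17 knob r81.5 ang-19.01 Fpush5.0 Fy0.1 Fz-0.8
t19.45 z0.3680 yaw71.54 knob r81.5 ang-19.95 Fpush3.4 Fy0.5 Fz0.5
t19.53 z0.3679 yaw70.91 knob r81.5 ang-21.17 Fpush1.3 Fy-0.6 Fz-0.7
t19.62 z0.3679 yaw70.26 knob r81.6 ang-22.45 Fpush3.5 Fy-1.4 Fz-2.1
t19.70 z0.3679 yaw69.60 knob r81.6 ang-23.59 Fpush4.3 Fy-0.1 Fz-1.5
```

```bash

python3 -m crank '[[0,0,0.012,-1.3,0,0,1]]' >/dev/null; python3 st.py
python3 -m crank '[[0,0,0.012,-1.3,0,0,1]]' >/dev/null; python3 st.py
python3 -m crank '[[0,0,0.012,-1.3,0,0,1]]' >/dev/null; python3 st.py
python3 -m crank '[[0,0,0.012,-1.3,0,0,1]]' >/dev/null; python3 st.py
python3 -m crank '[[0,0,0.012,-1.3,0,0,1]]' >/dev/null; python3 st.py
python3 -m crank '[[0,0,0.012,-1.3,0,0,1]]' >/dev/null; python3 st.py
python3 -m crank '[[0,0,0.012,-1.3,0,0,1]]' >/dev/null; python3 st.py
python3 -m crank '[[0,0,0.012,-1.3,0,0,1]]' >/dev/null; python3 st.py
```

```text
t19.78 z0.3680 yaw68.83 knob r81.6 ang-24.60 Fpush4.6 Fy-0.2 Fz-1.9
t19.87 z0.3680 yaw68.07 knob r81.6 ang-25.54 Fpush5.2 Fy0.2 Fz-0.4
t19.95 z0.3680 yaw67.30 knob r81.5 ang-26.48 Fpush5.3 Fy0.0 Fz0.0
t20.03 z0.3680 yaw66.54 knob r81.5 ang-27.36 Fpush5.7 Fy0.6 Fz0.6
t20.12 z0.3681 yaw65.78 knob r81.4 ang-28.14 Fpush7.3 Fy0.2 Fz0.6
t20.20 z0.3681 yaw65.02 knob r81.3 ang-28.84 Fpush6.9 Fy0.5 Fz0.8
t20.28 z0.3681 yaw64.28 knob r81.1 ang-29.43 Fpush7.5 Fy0.6 Fz0.1
t20.37 z0.3681 yaw63.53 knob r81.0 ang-30.03 Fpush7.2 Fy0.8 Fz-0.3
```

```bash

python3 -m crank '[[0,0,0.01,-1.3,0,0,1]]' >/dev/null; python3 st.py
python3 -m crank '[[0,0,0.01,-1.3,0,0,1]]' >/dev/null; python3 st.py
python3 -m crank '[[0,0,0.01,-1.3,0,0,1]]' >/dev/null; python3 st.py
python3 -m crank '[[0,0,0.008,-1.3,0,0,1]]' >/dev/null; python3 st.py
python3 -m crank '[[0,0,0.008,-1.3,0,0,1]]' >/dev/null; python3 st.py
```

```text
t20.45 z0.3681 yaw62.90 knob r80.9 ang-30.60 Fpush8.4 Fy0.4 Fz1.2
t20.53 z0.3681 yaw62.27 knob r80.7 ang-31.17 Fpush7.1 Fy1.0 Fz1.0
t20.62 z0.3681 yaw61.65 knob r80.6 ang-31.79 Fpush7.2 Fy1.3 Fz0.3
t20.70 z0.3682 yaw61.14 knob r80.6 ang-32.50 Fpush5.7 Fy1.1 Fz-0.4
t20.78 z0.3681 yaw60.63 knob r80.6 ang-33.39 Fpush3.4 Fy-0.6 Fz-0.6
```

```bash

python3 -m crank '[[0,0,0.008,-1,0,0,1]]' >/dev/null; python3 st.py
python3 -m crank '[[0,0,0,-0.5,0,0,1]]' >/dev/null; python3 st.py
```

```text
t20.87 z0.3680 yaw60.11 knob r80.8 ang-34.34 Fpush1.4 Fy0.5 Fz-0.7
t20.95 z0.3679 yaw60.06 knob r81.0 ang-35.02 Fpush2.8 Fy-0.6 Fz-1.6
```

```bash
python3 - <<'E'
from h import *
import subprocess
for n,u,v in(("side",250,110),("top",165,150),("side",250,110)):
    p=eyes.get_image(n); crop(p,u,v,48,f"pics/z{n}.png")
    print([(np.round(d["centre"],3).tolist(),round(d["confidence"],2)) for d in spotter.mark_of("focus_knob",p)[:2]],[(np.round(d["centre"],3).tolist(),round(d["confidence"],2)) for d in spotter.mark_of("tray_pocket",p)[:1]])
    print(subprocess.run(["python3","st.py"],capture_output=True,text=True).stdout)
E
```

```text
[([0.657, 0.073, 0.208], 0.56)] [([0.589, 0.116, 0.055], 0.78)]
t21.10 z0.3680 yaw60.08 knob r81.0 ang-34.92 Fpush1.2 Fy-0.5 Fz-1.7

this script no longer has the robotException ignored in: <_io.TextIOWrapper mode='rw' encoding='UTF-8'>
Traceback (most recent call last):
BrokenPipeError: [Errno 32] Broken pipe
```

View pics/zside.png

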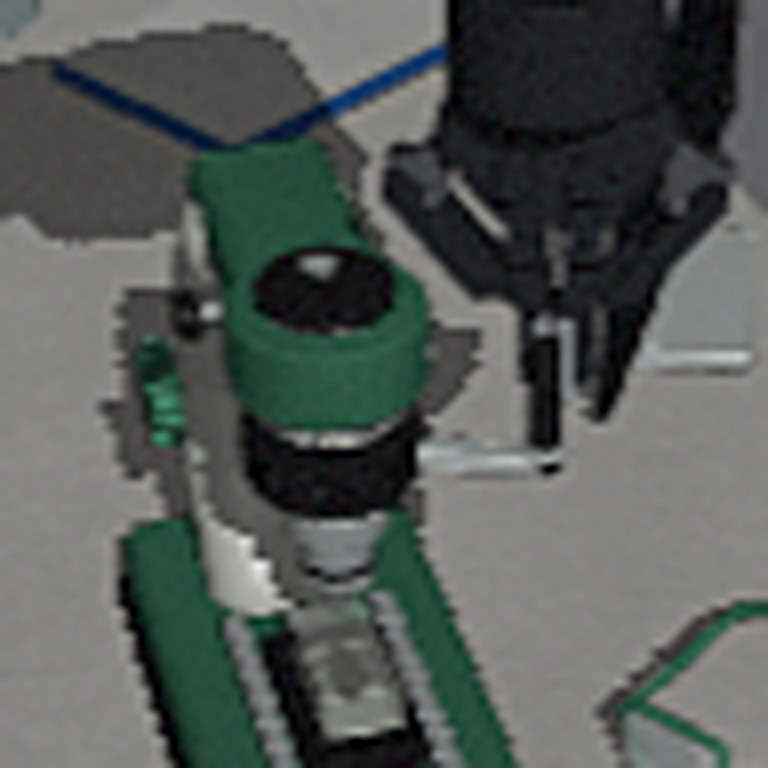

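```bash
python3 - <<'E'
from h import *
for i in range(4):
    p=eyes.get_image("top"); print([(np.round(d["centre"],3).tolist(),round(d["confidence"],2)) for d in spotter.mark_of("focus_knob",p)[:1]])
crop(p,165,150,48,"pics/ztop.png")
E
python3 st.py
```

```text
[([0.448, -0.25, -0.0], 0.67)]
[([0.662, 0.073, 0.207], 0.41)]
[([0.661, 0.073, 0.207], 0.53)]
[([0.658, 0.076, 0.207], 0.66)]
t21.50 z0.3680 yaw60.11 knob r80.8 ang-34.70 Fpush3.2 Fy0.0 Fz-1.6
```

View pics/ztop.png

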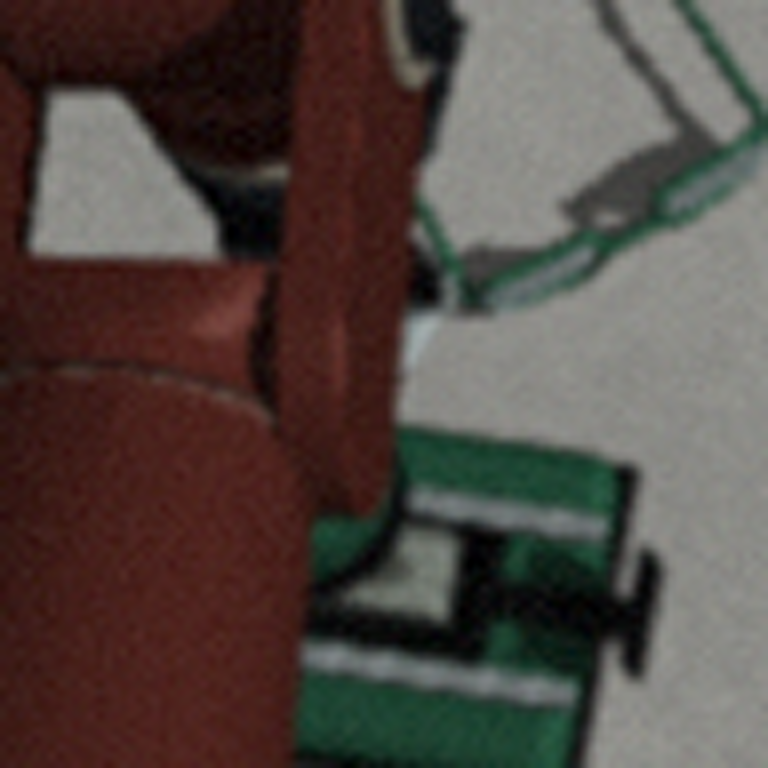

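```bash
python3 - <<'E'
from h import *
p=eyes.get_image("side")
k=np.array([[205+505/8,55+440/8],[202+543/8,62+448/8]])-.5
B=back(p,k,.183); print(B)
for a in ([.588,.111],[.59,.115]):
    d=B[:,:2]-a; print(np.hypot(*d.T),np.degrees(np.arctan2(d[:,1],d[:,0])))
# predicted pixels of knob base at angles
for ang in (2,-26,-30,-35):
    X=[.588+.08*np.cos(np.radians(ang)),.111+.08*np.sin(np.radians(ang)),.183]
    print(ang,(proj(p,X)[0]+.5-[202,62])*8)
crop(p,270,110,20,"pics/zz.png",18)
E
```

```text
[[0.67054628 0.11365467 0.183     ]
 [0.65735412 0.07233585 0.183     ]]
[0.08258895 0.07940346] [  1.84198131 -29.1391841 ]
[0.08055751 0.07972959] [ -0.95690145 -32.35141835]
2 [522.64961917 385.37085939]
-26 [545.17773902 441.41250572]
-30 [544.33496818 449.9046538 ]
-35 [541.7929659  460.51796181]
```

View pics/zz.png

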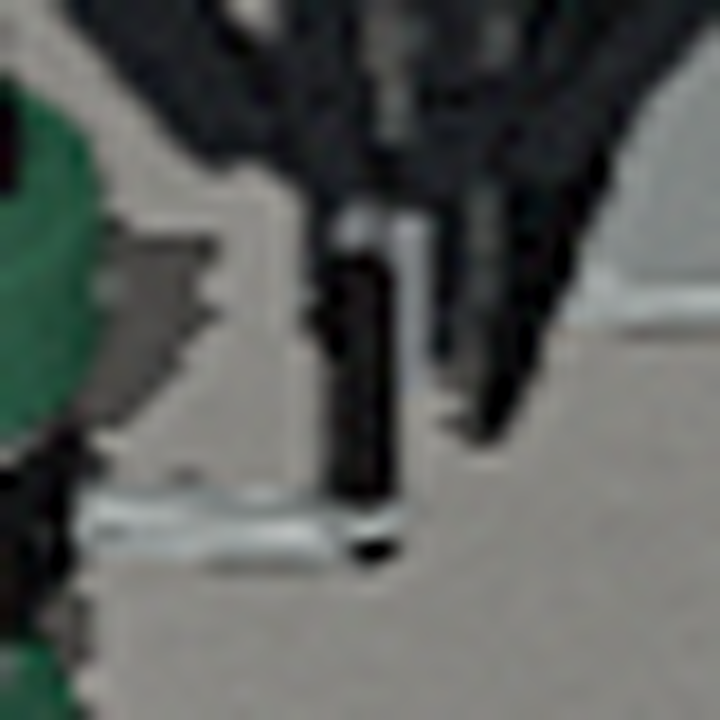

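```bash
python3 st.py; python3 - <<'E'
from station import ctrl
print(ctrl.finish_job())
E
```

```text
t21.55 z0.3680 yaw60.11 knob r80.8 ang-34.69 Fpush2.1 Fy-0.7 Fz-0.7
the job is handed in; nothing more can be done
None
```

The job is handed in at about 21.6 s. The specimen is in the pocket, the stage is home, and the gripper is still pressing the focus lever just past its third click.

- **Specimen:** I picked up the clear oblong block, laid it flat in the pocket and let go. Pictures taken after the release and after the push show it lying inside the lip.
- **Stage:** I pushed the tab until the force jumped from 2 N to about 12 N. The tab was then found at (0.575, 0.012), against (0.574, 0.011) expected for fully home.
- **Lever:** I swung it clockwise with the closed fingers and felt three evenly spaced falls, each from 7–8 N down to about 1.3 N. I stopped just after the third one. Over the last 0.5 s it held steady at 1–3 N.

**Disagreement:** the arm's own position suggests the lever swung about 37°, while the picture and the network suggest about 30°. I did not find the cause. At 30° the clicks would be about 12° apart, which is within the stated 8 to 16°, so I went by the three force falls.

**Not checked:** I took no closing picture of the other things on the table. I know of no contact with any of them.

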